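# Hang the mandrel holder on the slotted upright and load it

## Robot

A 7-joint arm with a two-finger parallel gripper is mounted at the origin on the work surface; the furniture and walls round the work are solid. World frame = base frame: x ahead of the robot, y to its left, z up, the work surface at z = 0. Lengths are in m, angles in degrees, forces in N, time in s.
With the tool pointing down it reaches from about 0.425 to 0.875 m from the base axis. Payload 4.7 kg.
Tool frame: the origin (TCP) lies at the centre of the arm's flange, where the gripper is bolted on; the fingertips stand 182 mm ahead of it and the grasp point (between the pads) lies 164 mm ahead of it; z points along the fingers, x is the direction in which the jaws open and shut, and the axes are right-handed (so a half turn about z gives the same grasp; the last joint's range is limited). The gripper opens to 87 mm and grips with 3 to 60 N. Pads are 19 mm wide; open, the fingers measure 117 mm over their backs; the gripper's body (75 mm by 190 mm) begins 51 mm behind the grasp point.
Start: joints at [75.178, 18.392, -4.016, 83.108, 1.295, 78.541, -3.26], TCP at [0.175, -0.626, 0.405] pointing down, gripper open.
Joint ranges: [-163.93, 163.93], [-17.29, 119.83], [-79.2, 71.16], [3.27, 140.29], [-89.18, 269.18], [5.43, 117.66], [-154.24, 154.24]. Speed limits (degrees/s): [147.25, 147.25, 180, 180, 180, 180, 180].

## Interface

Orientations are given as [roll, pitch, yaw] about the fixed x, y, z axes, in that order (R = Rz(yaw) Ry(pitch) Rx(roll)).
In Python, from cell import env gives the robot as it stands. The module is installed in compiled form; this text tells all that it offers.
- The arm moves only by the tool carry_out, never from a script. Its argument "increments" is a list of rows, each a list of 5 numbers: the shift along the world's x, y, z in m, then the turn about the world's z in degrees, then the gripper's target within -1 to 1 (shut at 1, half-way at 0, fully open at -1). In form: [[dx, dy, dz, spin, jaw], ...]. A call has 1 to 20 rows; each row is the pose to reach, as a shift and turn from the pose commanded when the call began; what a row does not reach only later rows make up. A row lasts 1/10 s, in which the tool goes at most 50 mm and 8.59 degrees, less where a joint would pass 70% of its speed; a pose out of reach is approached as far as the arm can. A call with a gripper value outside its range is refused whole. The fingers move at their own pace and stop on an object; "grip_force" is the grip in N (left out, the last holds). Time passes only in rows, so rows that repeat a pose let the fingers close. It gives the time, the measured TCP pose, the force and the opening at its end, in the units of the state.
- env.get_obs(): the state, without advancing time (a new reading comes with each control period).
- env.read_camera(name): name is "side" or "top"; returns (picture, depth): 420x560x3 uint8, red, green, blue; 420x560 float32, m along the optical axis (not along the pixel's ray), 0 where there is no reading.
- env.get_calibration(name): a dict with "K" (3x3 intrinsics, pixels), "camera_from_world" (4x4, takes a point from world to camera coordinates). Camera axes: x right, y down, z forward; pixel columns grow to the right and rows downward; lengths in m; the calibration is good to about 2 mm. A picture is of the moment at which its call begins. get_calibration takes no time and is no camera call.
- env.sign_off(): hands the job in, once; it reports no verdict.
The state is a dict: "time_s": time; "qpos": joint angles; "joint_velocities": joint speeds; "effort": joint torques, N m; "tool_pos": TCP position; "tool_rot": TCP orientation; "force": force on the tool from outside, world axes, zero at the start; "wrist_torque": the same for the moment, N m; "grip_width": finger opening in m.
Only numpy, scipy, OpenCV 4.12 (cv2) and the standard library are available. Lean on these libraries where they do the work, as an engineer would, in place of code of your own. Each camera call takes 0.05 s, during which the arm holds its last target.

## Task

Hang the loose mandrel holder on the slotted upright: hook its two tabs through the two slots, push it down until it is fully home and the spring catch has sprung out over its back plate, and let go. Then take the mandrel that stands by itself in the front part of the table and set it upright, fully down, in the holder's bore. Do not disturb the jar, the bar on its plate, the hooked disc or the soft hammer.

Things in the scene. Friction and masses are not known exactly. Their poses are not given: they have to be found in the camera images.
- holder_mid (a point): Centre of the holder's aluminium socket block (52 x 52 mm, 50 mm tall), 25 mm above the holder's underside. Axes: +x from the block to back plate and tabs, y along the plate's width, z up. Grip the block's two free sides at y = +-26 mm. The plate's rear face is 70 mm from this point in x, the tabs end at 85 mm.
- holder: The loose mandrel holder, about 0.45 kg, standing on the table in the attitude in which it hangs: socket block, neck (28 mm wide, 42 mm tall) and an upright steel back plate 100 mm wide, 68 mm tall, 6 mm thick with two hook tabs behind. Origin at its underside, 25 mm below holder_mid, same axes.
- holder_tabs (a point): On the rear face of the holder's back plate, midway between the tabs, level with their necks' underside (44 mm above the holder's underside); axes as holder_mid. Tabs at y = +-32 mm, 8 mm thick: neck 12 mm tall, then a lip 7 mm thick hanging 12 mm lower. Gap plate to lip 6.5 mm at the neck, 8.5 mm at the lip's tip: going down draws the plate to the panel.
- rack: The slotted upright, fixed to the table: grey steel panel 160 mm wide, 150 mm tall, 6 mm thick on a foot 180 x 130 x 8 mm that reaches 20 mm in front of it. Origin on the table under the middle of the panel's front face; +x into the panel (away from the front face), y along it, z up.
- rack_seat (a point): On the panel's front face, midway between the slots, level with their lower edges, 104 mm above the table; axes as rack. Slots at y = +-32 mm, 13 mm wide, 32 mm tall upward from here. The tabs enter with the holder 12 to 20 mm above home. When home, holder_tabs lies at this point, axes agreeing, and the holder's underside is 60 mm above the table.
- catch (a joint): Spring catch: steel nose 16 mm wide, 10 mm tall, 7 mm out of the panel's front between the slots, underside 25.5 mm above rack_seat. 0 = fully out, up to 0.009 m pushed in, against 4 to 6 N. The back plate pushes it in as the tabs enter; it springs out over the plate's top edge when the holder is home. Its friction may stop the holder sinking by its own weight: push down.
- bore_mouth (a point): Centre of the mouth of the blind round bore in the top of the holder's block, 25 mm above holder_mid, same axes. Bore 40.5 mm in diameter, 18 mm deep, with a 2 mm chamfer.
- mandrel_mid (a point): Centre of the plug of the mandrel to load, 18.5 mm above its underside; z is its axis, up. Seated, this point is 0.5 mm above bore_mouth and the upper 19 mm of the plug stand out of the block.
- mandrel: The mandrel to load, about 0.36 kg, upright: turned steel plug 38 mm in diameter, 37 mm tall, with a T pin of 6.4 mm rod on top (cross bar 34 mm long, its top 69 mm above the underside). It stands by itself in the front part of the table; the three like it at the back right are fixed spares. Origin at the centre of its underside.
- jar: Bystander: round jar with a screw lid, 60 mm in diameter, 68 mm tall; origin at the centre of its underside.
- bar_on_plate: Bystander: a round bar 26 mm thick standing upright on a plate 95 x 60 x 6 mm, 134 mm tall in all; origin under the plate's centre; the bar stands at x = -20 mm, y = -4 mm.
- hook_disc: Bystander: thin disc 113 mm across with a welded wire hook 139 mm tall at its -y side (overall 113 x 149 mm); origin on the table at the middle of its outline.
- soft_hammer: Bystander: soft-face hammer lying flat, 89 x 287 x 45 mm, head at +y; origin under its middle.
Mind the look-alikes: they are no part of the job. What is shaped like the holder but purple or turquoise is not meant.

How it is judged (in metres and radians):
On the way, in this order (a step that is already met when the one before it is completed fails the run):
1. the holder hangs home in both slots with the catch out over its plate, the fingers off it and its bore empty (x of holder_tabs in the frame of rack_seat between -0.003 and 0.003 m and y of holder_tabs in the frame of rack_seat between -0.006 and 0.006 m and z of holder_tabs in the frame of rack_seat between -0.004 and 0.003 m and angle between the x axis of holder_tabs and the x axis of rack_seat, either way round below 0.1 rad and angle between the z axis of holder_tabs and the z axis of rack_seat, either way round below 0.1 rad and value of joint catch below 0.002 m and contact force between the fingers and holder below 0.1 N and distance between mandrel_mid and bore_mouth above 0.03 m), for 0.2 s.
2. the mandrel is seated in the bore of the hanging holder (x of holder_tabs in the frame of rack_seat between -0.003 and 0.003 m and y of holder_tabs in the frame of rack_seat between -0.006 and 0.006 m and z of holder_tabs in the frame of rack_seat between -0.004 and 0.003 m and angle between the x axis of holder_tabs and the x axis of rack_seat, either way round below 0.1 rad and angle between the z axis of holder_tabs and the z axis of rack_seat, either way round below 0.1 rad and value of joint catch below 0.002 m and z of mandrel_mid in the frame of bore_mouth between -0.003 and 0.004 m and x of mandrel_mid in the frame of bore_mouth between -0.003 and 0.003 m and y of mandrel_mid in the frame of bore_mouth between -0.003 and 0.003 m and angle between the z axis of mandrel_mid and the z axis of bore_mouth, either way round below 0.12 rad), for 0.2 s.
At the end, for the whole second after the job is handed in: Holder home in the slots (tab point within 3 mm in depth, 6 mm sideways, -4/+3 mm in height of rack_seat, axes within 0.1 rad), catch out (under 2 mm); mandrel centre within 3 mm of the bore axis, -3/+4 mm of the mouth's height, within 0.12 rad of the axis; both released and at rest (all of step 2 and linear speed of each of holder, mandrel below 0.02 m/s); the robot touches nothing.
It fails at once if the jar is moved by more than 25 mm or tipped (distance of jar from where it was at the start of the episode above 0.025 m or angle between jar's own z axis and vertical above 0.3 rad).
It fails at once if the bar on its plate is moved by more than 25 mm or tipped (distance of bar_on_plate from where it was at the start of the episode above 0.025 m or angle between bar_on_plate's own z axis and vertical above 0.3 rad).
It fails at once if the hooked disc is moved by more than 25 mm or tipped (distance of hook_disc from where it was at the start of the episode above 0.025 m or angle between hook_disc's own z axis and vertical above 0.3 rad).
It fails at once if the soft hammer is moved by more than 25 mm or tipped (distance of soft_hammer from where it was at the start of the episode above 0.025 m or angle between soft_hammer's own z axis and vertical above 0.3 rad).
It also fails if it takes over 67 s, if anything falls off the work surface, if the arm or the gripper's body presses on something with over 40 N, if the wrist force passes 120 N, or if a joint passes its speed limit or range.

## Working session

There is one attempt and no reset: what is moved stays moved. The work goes in short steps, Python scripts to look and compute and a tool call to move; the robot and the scene stay as the last step left them, time stands still between calls to the robot, and variables do not carry over. Pictures are saved under pics/ and viewed, and the job is handed in when it is done.

Besides the shell and the picture viewer there is one more tool, called after "Emit:" as a command line: name --pt "numbers of a row" for each row, then --argument value for the rest. carry_out: Moves the arm, as the interface text tells. Its arguments: {"type":"object","properties":{"increments":{"type":"array"},"grip_force":{"type":"number"}},"required":["increments"]}

```bash
mkdir -p pics; cat > h.py <<'E'
import numpy as np, cv2
from cell import env
def snap(n,save=None):
    p,d=env.read_camera(n); c=env.get_calibration(n)
    np.savez(f'{save or n}.npz',p=p,d=d,K=c['K'],T=c['camera_from_world'])
    cv2.imwrite(f'pics/{save or n}.png',p[:,:,::-1]); return p,d
def cloud(s):
    z=np.load(s+'.npz'); d=z['d'];K=z['K'];T=z['T']
    v,u=np.mgrid[0:d.shape[0],0:d.shape[1]]
    P=np.stack([(u-K[0,2])/K[0,0]*d,(v-K[1,2])/K[1,1]*d,d],-1)
    R=T[:3,:3];W=(P-T[:3,3])@R
    W[d==0]=np.nan
    return z['p'],W
E
python3 - <<'E'
from h import *
print(env.get_obs())
snap('side','side0');snap('top','top0')
for n in('side','top'):print(env.get_calibration(n))
E
```

```text
{'time_s': 0.0, 'qpos': array([75.17731473, 18.43956324, -4.01667041, 83.17419193,  1.29562448,
       78.54097497, -3.25957586]), 'joint_velocities': array([-0.04131835, -0.04974049,  0.05515359, -0.06806194, -0.09678337,
        0.00528223, -0.01746442]), 'effort': array([-4.01010084e-04, -4.91291678e+01, -4.04357566e-01, -3.12533784e+01,
       -6.40283804e-02,  4.34727164e-02,  1.67546686e-04]), 'tool_pos': array([ 0.17505459, -0.62577394,  0.40366186]), 'tool_rot': array([ 1.79994021e+02,  1.09447520e-01, -7.43659569e+01]), 'force': array([-0.29282504, -0.04520287, -0.23062011]), 'wrist_torque': array([-0.00234703, -0.04364399,  0.01787326]), 'grip_width': 0.08719497198069573}
{'K': array([[412.9854377 ,   0.        , 282.42660591],
       [  0.        , 412.9854377 , 204.57620882],
       [  0.        ,   0.        ,   1.        ]]), 'camera_from_world': array([[ 0.99683945, -0.07780257, -0.01605859, -0.49100618],
       [-0.04216867, -0.34689341, -0.93695612,  0.12623518],
       [ 0.06732697,  0.93467199, -0.34907787,  1.17668748],
       [ 0.        ,  0.        ,  0.        ,  1.        ]])}
{'K': array([[535.9544145 ,   0.        , 285.53970144],
       [  0.        , 535.9544145 , 212.19029929],
       [  0.        ,   0.        ,   1.        ]]), 'camera_from_world': array([[ 1.94419412e-02, -9.99685245e-01, -1.58563101e-02,
        -7.17960572e-04],
       [-9.95551228e-01, -1.78942608e-02, -9.25070145e-02,
         5.24656736e-01],
       [ 9.21941605e-02,  1.75842849e-02, -9.95585772e-01,
         1.62451702e+00],
       [ 0.00000000e+00,  0.00000000e+00,  0.00000000e+00,
         1.00000000e+00]])}
```

View pics/side0.png

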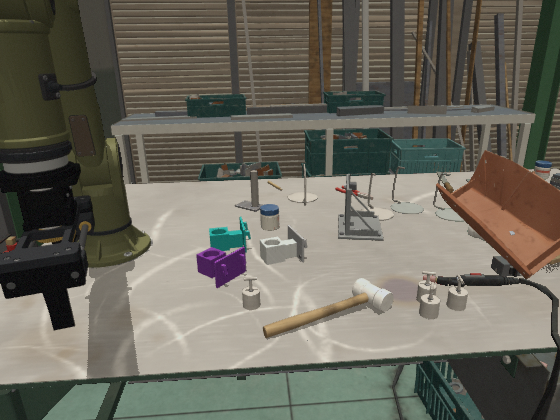

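View pics/top0.png

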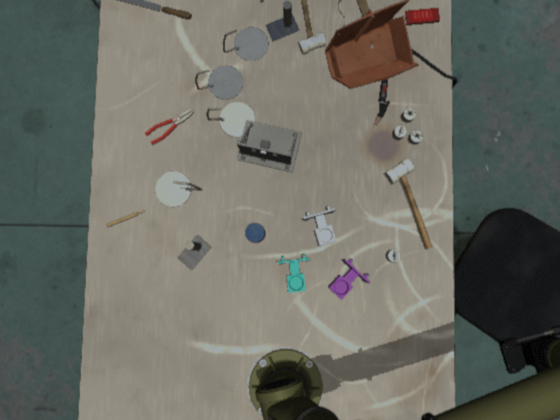

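Seen: the grey holder is at top (322,228) / side (282,247). Its look-alikes are turquoise at top (295,275) and purple at top (347,280). The lone mandrel is at top (391,255) / side (251,293). The spares are at top (409,115), (400,132) and (416,137). The rack is at top (268,145) / side (358,215). I'll take close crops of my choices next.

```bash
python3 - <<'E'
from h import *
t=cv2.imread('pics/top0.png');s=cv2.imread('pics/side0.png')
a=cv2.resize(t[195:275,280:410],None,fx=4,fy=4,interpolation=2)[:, :400]
a=cv2.resize(t[195:275,300:410],(400,290),interpolation=2)
b=cv2.resize(t[110:190,215:325],(400,290),interpolation=2)
c=cv2.resize(s[215:315,235:373-0],(400,290),interpolation=2)
e=cv2.resize(s[165:245,315:425],(400,290),interpolation=2)
cv2.imwrite('pics/crop0.png',np.vstack([np.hstack([a,b]),np.hstack([c,e])]))
for n in('top0','side0'):
    p,W=cloud(n)
    pts=dict(top0=[(322,239),(320,228),(320,213),(391,256),(255,233),(268,135),(268,157),(262,150)],side0=[(275,245),(297,245),(251,291),(357,228),(352,200)])[n]
    for u,v in pts: print(n,u,v,W[v,u].round(4),p[v,u])
E
```

```text
top0 322 239 [ 0.4438 -0.1036  0.0336] [162 169 174]
top0 320 228 [ 0.4757 -0.0959  0.0568] [159 165 170]
top0 320 213 [ 0.5197 -0.0946  0.0711] [142 149 152]
top0 391 256 [ 0.3962 -0.3119  0.0388] [158 165 171]
top0 255 233 [0.4567 0.0986 0.064 ] [ 65  84 108]
top0 268 135 [0.7702 0.0696 0.0043] [116 117 111]
top0 268 157 [0.6887 0.065  0.0607] [25 25 24]
top0 262 150 [0.6914 0.0781 0.1488] [119 125 125]
side0 275 245 [ 0.4638 -0.1334  0.052 ] [211 215 206]
side0 297 245 [ 0.5233 -0.1112  0.038 ] [85 83 79]
side0 251 291 [ 0.4002 -0.3281  0.0411] [106 103  98]
side0 357 228 [0.7238 0.0398 0.0112] [144 144 138]
side0 352 200 [0.7743 0.3141 0.0016] [182 175 164]
```

View pics/crop0.png

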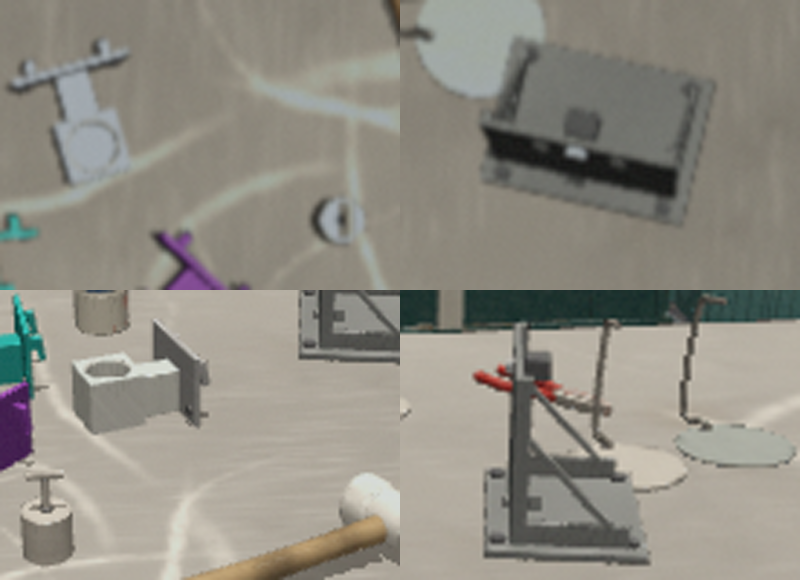

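```bash
cat > fit.py <<'E'
from h import *
from scipy.optimize import minimize
def box(x0,x1,y0,y1,z0,z1): return np.array([[x,y,z] for x in(x0,x1) for y in(y0,y1) for z in(z0,z1)])
HOLD=[box(-.026,.026,-.026,.026,0,.05),box(.026,.064,-.014,.014,0.0,.042),box(.064,.07,-.05,.05,0,.068)]
for s in(-.032,.032): HOLD+=[box(.07,.085,s-.004,s+.004,.044,.056),box(.077,.085,s-.004,s+.004,.032,.056)]
a=np.linspace(0,2*np.pi,24,endpoint=False)
def cyl(r,z0,z1): return np.array([[r*np.cos(t),r*np.sin(t),z] for t in a for z in(z0,z1)])
PLUG=[cyl(.019,0,.037)]
RACK=[box(0,.006,-.08,.08,0,.15),box(-.02,.11,-.09,.09,0,.008)]
def place(parts,x,y,yaw,z=0):
    c,s=np.cos(yaw),np.sin(yaw);R=np.array([[c,-s,0],[s,c,0],[0,0,1]])
    return [P@R.T+[x,y,z] for P in parts]
def proj(P,K,T):
    q=P@T[:3,:3].T+T[:3,3]; return q[:,:2]/q[:,2:]*[K[0,0],K[1,1]]+[K[0,2],K[1,2]]
S=8
def render(parts,K,T,roi):
    u0,v0,u1,v1=roi; im=np.zeros(((v1-v0)*S,(u1-u0)*S),np.uint8)
    for P in parts:
        q=(proj(P,K,T)-[u0,v0]+.5)*S-.5
        h=cv2.convexHull(np.round(q*16).astype(np.int32).reshape(-1,1,2))
        cv2.fillConvexPoly(im,h,1,shift=4)
    return cv2.resize(im.astype(np.float32),(u1-u0,v1-v0),interpolation=cv2.INTER_AREA)
E
python3 - <<'E'
from fit import *
for n,rois in (('top0',dict(hold=(297,200,342,250),mand=(380,244,403,268),rack=(230,110,310,180))),('side0',dict(hold=(252,218,314,270),mand=(236,268,266,312),rack=(330,165,390,245)))):
    p,W=cloud(n)
    for k,(u0,v0,u1,v1) in rois.items():
        m=(W[v0:v1,u0:u1,2]>.006)
        im=p[v0:v1,u0:u1,::-1].copy(); im2=im.copy(); im2[m]=(0,0,255)
        cv2.imwrite(f'{k}_{n}.png',cv2.resize(np.hstack([im,im2]),(390,290),interpolation=0))
r=[np.hstack([cv2.imread(f'{k}_{n}.png') for n in('top0','side0')]) for k in('hold','rack')]
cv2.imwrite('pics/mask0.png',np.vstack(r))
E
```

```text
(no output)
```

View pics/mask0.png

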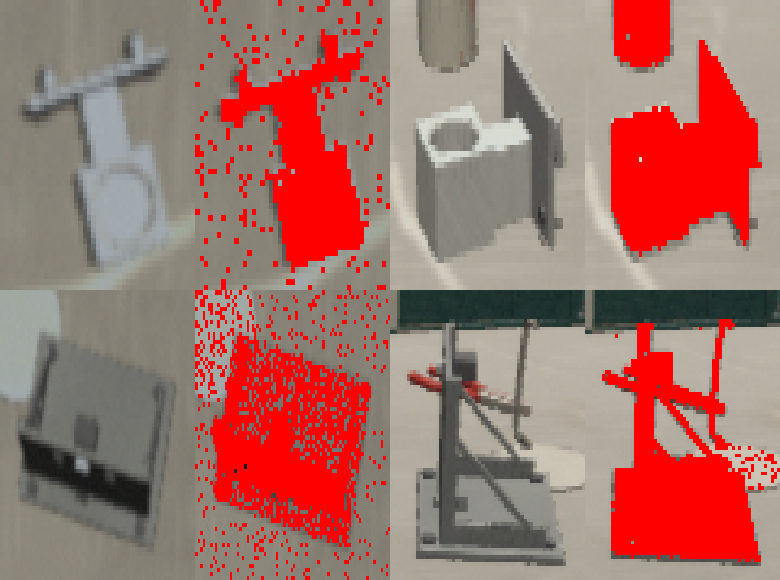

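```bash
cat > run1.py <<'E'
from fit import *
def clip(parts,z):
    out=[]
    for P in parts:
        P=P.copy();P[:,2]=np.maximum(P[:,2],z);out.append(P)
    return out
def fit(views,parts,x0,sym=False):
    def cost(x):
        e=0
        for m,K,T,roi in views:
            r=render(place(parts,x[0],x[1],x[2]/ .1*.1 if not sym else 0),K,T,roi); e+=np.abs(r-m).sum()
        return e
    best=None
    for k in range(6):
        rng=np.random.default_rng(k)
        s=np.array(x0)+rng.normal(0,1,3)*[.003,.003,.03]
        sim=np.vstack([s,s+[.006,0,0],s+[0,.006,0],s+[0,0,.06]])
        r=minimize(cost,s,method='Nelder-Mead',options=dict(initial_simplex=sim,xatol=1e-4,fatol=.01,maxiter=300))
        if best is None or r.fun<best.fun:best=r
    x=best.x; return x[:2].round(4),np.degrees(x[2]).round(2),round(best.fun,1)
def view(n,roi,f):
    p,W=cloud(n);z=np.load(n+'.npz');u0,v0,u1,v1=roi
    return (f(p[v0:v1,u0:u1].astype(float),W[v0:v1,u0:u1]).astype(np.float32),z['K'],z['T'],roi)
if __name__=='__main__':
    hz=lambda p,W:W[...,2]>.012
    ht=view('top0',(297,200,342,250),hz)
    def hs_(p,W): m=hz(p,W); m[:16,:40]&=False; return m
    hs=view('side0',(252,218,314,270),hs_)
    H=clip(HOLD,.012);x0=[.45,-.1,.24]
    print('hold top',fit([ht],H,x0));print('side',fit([hs],H,x0));print('both',fit([ht,hs],H,x0))
    mt=view('top0',(380,244,403,268),hz); ms=view('side0',(236,268,266,312),lambda p,W:hz(p,W))
    TP=[cyl(.019,.012,.037),box(-.0032,.0032,-.0032,.0032,.037,.066),box(-.017,.017,-.0032,.0032,.0626,.069)]
    x0=[.40,-.31,.5]
    print('mand',fit([mt],TP,x0),fit([ms],TP,x0),fit([mt,ms],TP,x0))
    p,W=cloud('top0')
    print('table rgb',p[170,230],p[190,300])
    dark=lambda p,W:p.mean(-1)<128
    rt=view('top0',(228,112,310,180),dark)
    m=rt[0];cv2.imwrite('pics/rm.png',cv2.resize(m*255,None,fx=5,fy=5,interpolation=0))
    x0=[.69,.06,-.26]
    print('rack top',fit([rt],RACK,x0))
    # front-face plane from depth, top view
    for n in('top0','side0'):
        p,W=cloud(n)
        q=W.reshape(-1,3);s=(q[:,2]>.03)&(q[:,2]<.14)&(abs(q[:,0]-.69)<.06)&(abs(q[:,1]-.06)<.12);q=q[s]
        print(n,len(q))
        A=np.c_[q[:,1],np.ones(len(q))];w=np.ones(len(q),bool)
        for _ in range(10):
            c=np.linalg.lstsq(A[w],q[w,0],rcond=None)[0];r=q[:,0]-A@c;w=abs(r)<.006
        print(c,'yaw',np.degrees(-np.arctan(c[0])),w.sum(),r[w].std(),q[w].min(0),q[w].max(0))
E
python3 run1.py
```

```text
hold top (array([ 0.4548, -0.1118]), np.float64(17.41), np.float64(53.9))
side (array([ 0.4563, -0.1091]), np.float64(15.46), np.float64(81.1))
both (array([ 0.4554, -0.1113]), np.float64(16.86), np.float64(158.1))
mand (array([ 0.3981, -0.3211]), np.float64(34.49), np.float64(13.5)) (array([ 0.3989, -0.3194]), np.float64(1.35), np.float64(74.6)) (array([ 0.3987, -0.3202]), np.float64(27.47), np.float64(100.6))
table rgb [141 136 125] [134 129 118]
rack top (array([0.6892, 0.0718]), np.float64(-11.87), np.float64(1507.7))
top0 412
[0.21065078 0.67538917] yaw -11.895486568232048 356 0.0012233246135312061 [ 0.67366279 -0.00262032  0.0302682 ] [0.70838228 0.15336814 0.13997916]
side0 333
[0.24604977 0.68434244] yaw -13.82302854421486 156 0.0033762028944548028 [ 0.67693733 -0.0084358   0.03056005] [0.71819152 0.14450024 0.13967452][ WARN:0@4.308] global loadsave.cpp:1063 imwrite_ Unsupported depth image for selected encoder is fallbacked to CV_8U.
```

View pics/rm.png

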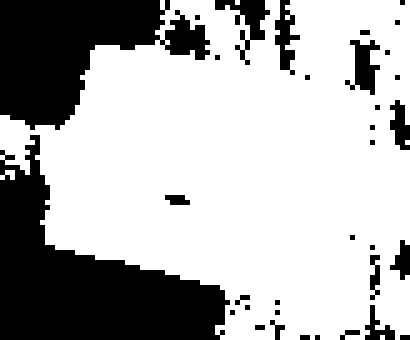

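```bash
python3 - <<'E'
from run1 import *
rb=lambda p,W:cv2.GaussianBlur((p[...,0]-p[...,2]),(0,0),.6)<9.5
rt=view('top0',(232,116,310,180),rb)
x0=[.69,.06,-.21]
m=rt[0]; m=cv2.medianBlur((m*255).astype(np.uint8),3)
nl,l,s,_=cv2.connectedComponentsWithStats(m);m=(l==1+s[1:,4].argmax())
m=cv2.morphologyEx(m.astype(np.uint8),cv2.MORPH_CLOSE,np.ones((5,5)))
m=m.astype(np.float32); rt=(m,)+rt[1:]
print('rack top',fit([rt],RACK,x0))
r=render(place(RACK,*fit([rt],RACK,x0)[0],np.radians(fit([rt],RACK,x0)[1])),*rt[1:])
# panel only (high points) top view
pm=view('top0',(225,125,310,185),lambda p,W:(W[...,2]>.03)&(W[...,0]<.72))
PAN=[box(0,.006,-.08,.08,.03,.15),box(-.007,.0,-.008,.008,.1295,.1395)]
f=fit([pm],PAN,x0);print('panel top',f)
ps=view('side0',(332,172,352,240),lambda p,W:(W[...,2]>.03)&(W[...,0]<.74)&(W[...,1]<.2))
print('panel side',fit([ps],PAN,x0))
r2=render(place(PAN,*f[0],np.radians(f[1])),*pm[1:])
a=cv2.resize(np.dstack([m,r,r])*255,(390,320),interpolation=0);b=cv2.resize(np.dstack([pm[0],r2,r2])*255,(390,320),interpolation=0)
cv2.imwrite('pics/rm2.png',np.hstack([a,b]).astype(np.uint8))
E
```

```text
rack top (array([0.6929, 0.0765]), np.float64(-12.16), np.float64(385.3))
panel top (array([0.6918, 0.0761]), np.float64(-11.91), np.float64(126.9))
panel side (array([0.6968, 0.0775]), np.float64(-9.49), np.float64(72.0))
```

View pics/rm2.png

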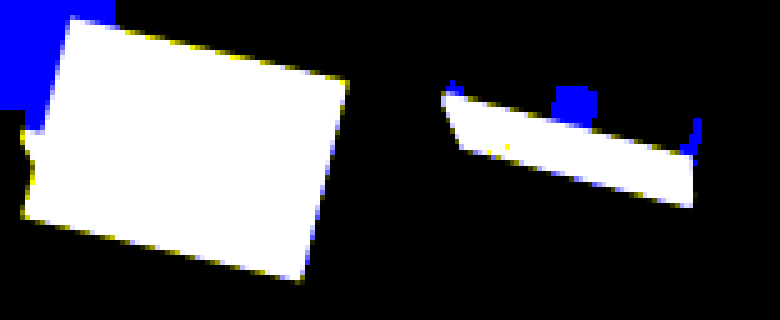

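Emit:
carry_out --pt "0.28 0.515 -0.05 1.6 -1" --pt "0.28 0.515 -0.05 1.6 -1" --pt "0.28 0.515 -0.05 1.6 -1" --pt "0.28 0.515 -0.05 1.6 -1" --pt "0.28 0.515 -0.05 1.6 -1" --pt "0.28 0.515 -0.05 1.6 -1" --pt "0.28 0.515 -0.05 1.6 -1" --pt "0.28 0.515 -0.05 1.6 -1" --pt "0.28 0.515 -0.05 1.6 -1" --pt "0.28 0.515 -0.05 1.6 -1" --pt "0.28 0.515 -0.05 1.6 -1" --pt "0.28 0.515 -0.05 1.6 -1" --pt "0.28 0.515 -0.05 1.6 -1" --pt "0.28 0.515 -0.05 1.6 -1" --grip_force 40

```text
time_s: 1.5
tool_pos: [0.4551, -0.1103, 0.3544]
tool_rot: [179.9, 0.0, -72.6]
force: [0.0, 0.9, -0.0]
grip_width: 0.0867
```

```bash
python3 - <<'E'
from h import *
o=env.get_obs();print(o['time_s'],o['tool_pos'],o['tool_rot'],o['force'])
snap('top','top1');snap('side','side1')
a=cv2.imread('pics/top1.png')[170:310,230:420];b=cv2.imread('pics/side1.png')[100:320,150:400]
cv2.imwrite('pics/v1.png',np.hstack([cv2.resize(a,(400,300)),cv2.resize(b,(400,300))]))
E
```

```text
1.5 [ 0.45511183 -0.11027454  0.35438772] [ 1.79939155e+02  1.04935482e-02 -7.26250430e+01] [ 0.02516724  0.93427558 -0.01166581]
```

View pics/v1.png

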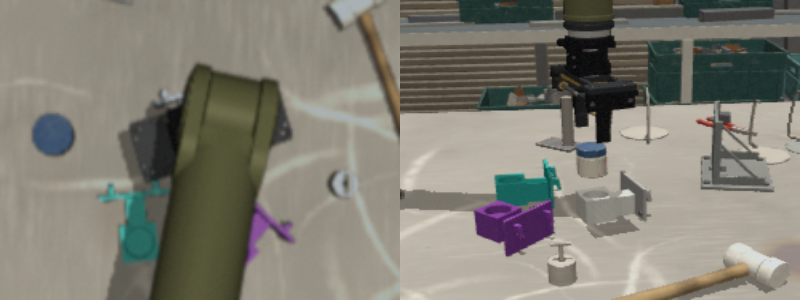

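The gripper is over the grey holder and clear of the look-alikes (side crop, finger at about (603,125)). The top view is mostly hidden by the arm. I'll go down and grip.

Emit:
carry_out --pt "0 -0.001 -0.04 0 -1" --pt "0 -0.001 -0.08 0 -1" --pt "0 -0.001 -0.12 0 -1" --pt "0 -0.001 -0.145 0 -1" --pt "0 -0.001 -0.158 0 -1" --pt "0 -0.001 -0.164 0 -1" --pt "0 -0.001 -0.164 0 -1" --pt "0 -0.001 -0.164 0 1" --pt "0 -0.001 -0.164 0 1" --pt "0 -0.001 -0.164 0 1" --pt "0 -0.001 -0.164 0 1" --pt "0 -0.001 -0.164 0 1" --pt "0 -0.001 -0.164 0 1" --pt "0 -0.001 -0.164 0 1" --pt "0 -0.001 -0.164 0 1" --grip_force 40

```text
time_s: 3.1
tool_pos: [0.4552, -0.1121, 0.191]
tool_rot: [-180.0, -0.0, -72.8]
force: [-0.8, -0.8, 3.1]
grip_width: 0.0519
```

```bash
python3 - <<'E'
from h import *
o=env.get_obs();print(o['time_s'],o['tool_pos'],o['tool_rot'],o['force'],o['wrist_torque'],o['grip_width'])
snap('side','side2')
cv2.imwrite('pics/v2.png',cv2.resize(cv2.imread('pics/side2.png')[120:320,190:400],None,fx=3,fy=3,interpolation=2))
E
```

```text
3.1 [ 0.45522926 -0.11209119  0.19103784] [-1.79996500e+02 -2.80096355e-02 -7.27709764e+01] [-0.84678473 -0.78199896  3.09599906] [-0.11726217  0.12974454 -0.00912453] 0.051890842641197726
```

View pics/v2.png

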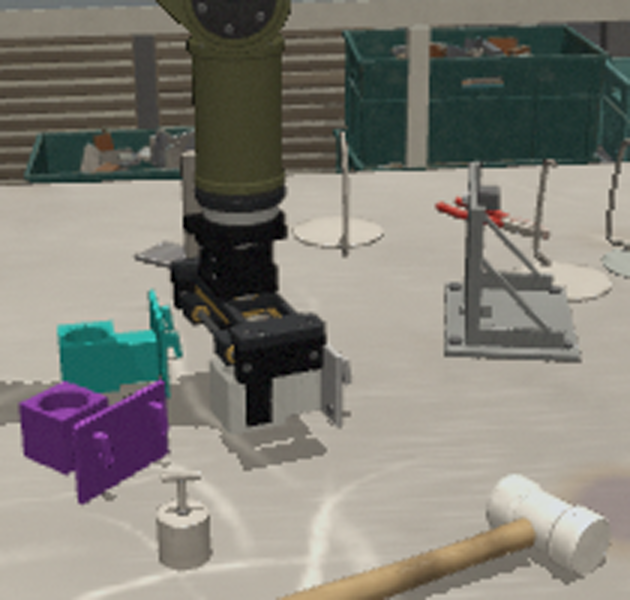

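```bash
python3 - <<'E'
from h import *
p,W=cloud('top0')
q=W.reshape(-1,3);s=(q[:,2]>.05)&(abs(q[:,0]-.6)<.2)&(q[:,1]>.12)&(q[:,1]<.33)
for r in q[s][::3].round(3):print(r)
cv2.imwrite('pics/c3.png',cv2.resize(cv2.imread('pics/top0.png')[160:270,145:275],None,fx=5,fy=5,interpolation=2))
E
```

```text
[0.767 0.138 0.052]
[0.76  0.137 0.056]
[0.756 0.137 0.06 ]
[0.752 0.137 0.063]
[0.744 0.145 0.072]
[0.738 0.144 0.081]
[0.734 0.146 0.086]
[0.717 0.151 0.148]
[0.717 0.143 0.146]
[0.734 0.141 0.073]
[0.713 0.144 0.154]
[0.727 0.142 0.09 ]
[0.71  0.147 0.154]
[0.709 0.138 0.156]
[0.709 0.151 0.145]
[0.707 0.142 0.151]
[0.707 0.133 0.152]
[0.708 0.152 0.136]
[0.704 0.141 0.156]
[0.705 0.133 0.148]
[0.704 0.124 0.153]
[0.707 0.15  0.127]
[0.706 0.141 0.132]
[0.703 0.131 0.146]
[0.701 0.121 0.153]
[0.705 0.145 0.121]
[0.704 0.135 0.129]
[0.702 0.125 0.139]
[0.708 0.151 0.093]
[0.705 0.14  0.109]
[0.703 0.13  0.116]
[0.701 0.12  0.129]
[0.705 0.144 0.094]
[0.702 0.134 0.108]
[0.702 0.125 0.108]
[0.707 0.15  0.072]
[0.705 0.14  0.082]
[0.702 0.129 0.095]
[0.706 0.151 0.059]
[0.705 0.141 0.065]
[0.702 0.131 0.079]
[0.701 0.121 0.088]
[0.705 0.136 0.053]
[0.702 0.126 0.065]
[0.701 0.124 0.055]
[0.596 0.325 0.14 ]
[0.595 0.315 0.145]
[0.596 0.308 0.138]
[0.592 0.324 0.142]
[0.593 0.316 0.139]
[0.594 0.309 0.132]
[0.594 0.3   0.132]
[0.595 0.292 0.131]
[0.591 0.311 0.135]
[0.59  0.302 0.138]

[... 399 characters left out ...]

[0.424 0.288 0.133]
[0.424 0.279 0.133]
[0.424 0.273 0.119]
[0.421 0.293 0.136]
[0.421 0.284 0.136]
[0.421 0.277 0.13 ]
[0.422 0.271 0.115]
[0.424 0.273 0.058]
[0.418 0.286 0.139]
[0.418 0.277 0.129]
[0.418 0.268 0.13 ]
[0.42  0.271 0.069]
[0.415 0.291 0.13 ]
[0.415 0.282 0.133]
[0.415 0.274 0.13 ]
[0.416 0.268 0.115]
[0.418 0.269 0.06 ]
[0.412 0.288 0.133]
[0.412 0.278 0.136]
[0.412 0.27  0.136]
[0.414 0.269 0.096]
[0.409 0.294 0.13 ]
[0.409 0.284 0.137]
[0.409 0.275 0.139]
[0.41  0.27  0.119]
[0.411 0.27  0.073]
[0.406 0.286 0.14 ]
[0.407 0.279 0.13 ]
[0.407 0.272 0.125]
[0.408 0.272 0.078]
[0.404 0.287 0.136]
[0.404 0.278 0.136]
[0.404 0.275 0.107]
[0.405 0.274 0.067]
[0.402 0.281 0.075]
```

View pics/c3.png

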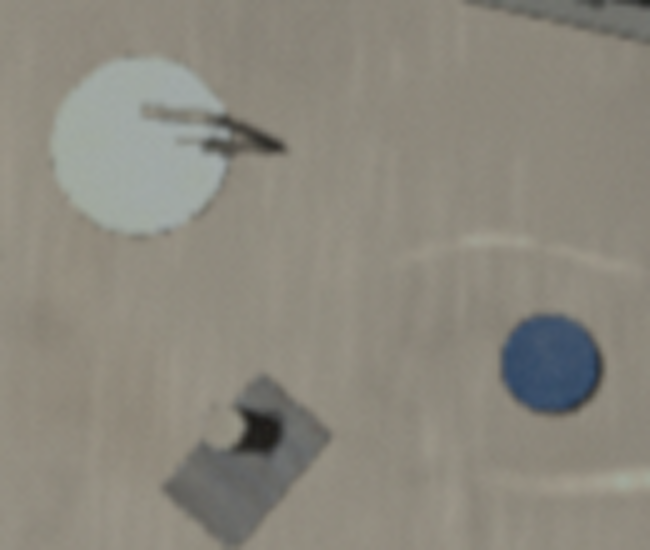

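Emit:
carry_out --pt "0 0 0.02 0 1" --pt "0 0 0.05 0 1" --pt "0 0 0.08 0 1" --pt "0 0 0.1 0 1" --pt "0.013 0.021 0.1 -3 1" --pt "0.03 0.05 0.1 -7 1" --pt "0.05 0.084 0.1 -12 1" --pt "0.07 0.118 0.1 -17 1" --pt "0.09 0.15 0.1 -22 1" --pt "0.11 0.18 0.1 -26 1" --pt "0.122 0.2 0.1 -28 1" --pt "0.129 0.211 0.1 -29.2 1" --pt "0.129 0.211 0.09 -29.2 1" --pt "0.129 0.211 0.08 -29.2 1" --pt "0.129 0.211 0.077 -29.2 1" --pt "0.129 0.211 0.077 -29.2 1" --pt "0.129 0.211 0.077 -29.2 1"

```text
time_s: 4.85
tool_pos: [0.584, 0.0981, 0.2677]
tool_rot: [180.0, -0.0, -102.0]
force: [-0.2, 0.5, -3.9]
grip_width: 0.0516
```

```bash
python3 - <<'E'
from h import *
o=env.get_obs();print(o['time_s'],o['tool_pos'],o['tool_rot'],o['force'],o['wrist_torque'],o['grip_width'])
snap('side','side3');snap('top','top3')
a=cv2.imread('pics/top3.png')[110:230,210:330];b=cv2.imread('pics/side3.png')[110:260,270:420]
cv2.imwrite('pics/v3.png',np.hstack([cv2.resize(a,(400,400),interpolation=2),cv2.resize(b,(400,400),interpolation=2)]))
E
```

```text
4.85 [0.58398895 0.09811841 0.26767308] [ 1.79988928e+02 -3.05281585e-02 -1.02037454e+02] [-0.22713559  0.49108319 -3.88844508] [ 0.03776306  0.1028365  -0.02229541] 0.05161683289117613
```

View pics/v3.png

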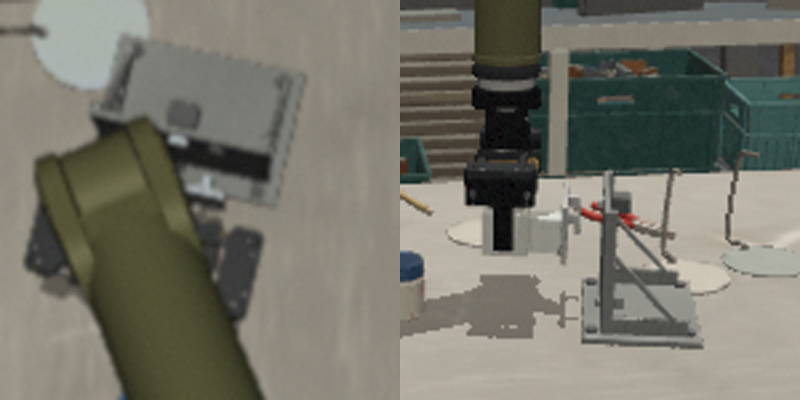

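```bash
cat > ov.py <<'E'
from fit import *
def overlay(n,items,roi,sc=6):
    z=np.load(n+'.npz');u0,v0,u1,v1=roi
    im=cv2.resize(z['p'][v0:v1,u0:u1,::-1].copy(),None,fx=sc,fy=sc,interpolation=2)
    for parts,col in items:
        for P in parts:
            q=((proj(P,z['K'],z['T'])-[u0,v0]+.5)*sc-.5)
            if len(P)==8:
                for i in range(8):
                    for b in(1,2,4):
                        j=i^b
                        if j>i: cv2.line(im,tuple(np.round(q[i]*16).astype(int)),tuple(np.round(q[j]*16).astype(int)),col,1,cv2.LINE_AA,4)
    return im
E
python3 - <<'E'
from ov import *
H=place(HOLD,.584,.0981,np.radians(-12.04),.0767);R=place(RACK,.692,.0763,np.radians(-12))
a=overlay('top3',[(H[2:],(0,0,255)),(R[:1],(0,255,0))],(245,140,310,200),6)
b=overlay('side3',[(H,(0,0,255)),(R[:1],(0,255,0))],(295,165,360,245),6)
h=max(a.shape[0],b.shape[0]);f=lambda x:cv2.copyMakeBorder(x,0,h-x.shape[0],0,0,0)
cv2.imwrite('pics/o3.png',np.hstack([f(a),f(b)]))
E
```

```text
(no output)
```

View pics/o3.png

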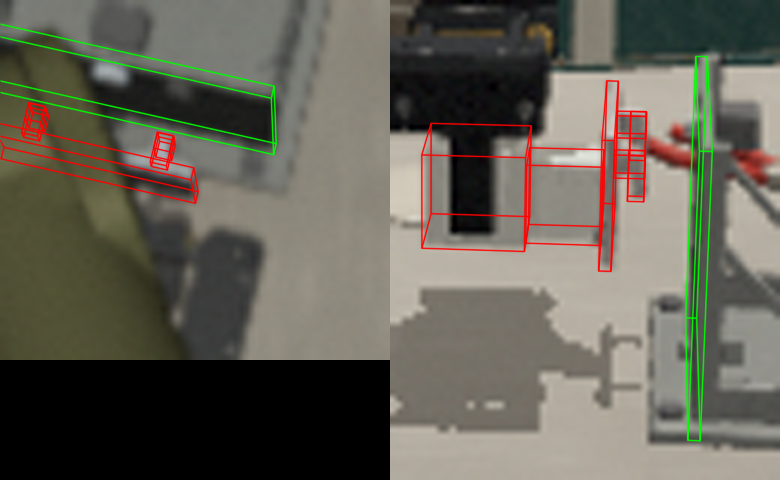

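Emit:
carry_out --pt "0.006 0 0 0 1" --pt "0.012 -0.0015 0 0 1" --pt "0.018 -0.0027 0 0 1" --pt "0.023 -0.0038 0 0 1" --pt "0.0276 -0.0048 0 0 1" --pt "0.0276 -0.0048 0 0 1" --pt "0.0276 -0.0048 0 0 1"

```text
time_s: 5.65
tool_pos: [0.6117, 0.0943, 0.2676]
tool_rot: [180.0, -0.0, -102.0]
force: [-0.1, -0.0, -4.6]
grip_width: 0.0517
```

```bash
python3 - <<'E'
from ov import *
o=env.get_obs();print(o['time_s'],o['tool_pos'],o['tool_rot'],o['force'],o['wrist_torque'])
t=o['tool_pos']
snap('side','side4');snap('top','top4')
H=place(HOLD,t[0],t[1],np.radians(-12.04),t[2]-.191);R=place(RACK,.692,.0763,np.radians(-12))
a=overlay('top4',[(H[2:],(0,0,255)),(R[:1],(0,255,0))],(245,140,310,200),6)
b=overlay('side4',[],(295,165,360,245),6)
h=max(a.shape[0],b.shape[0]);f=lambda x:cv2.copyMakeBorder(x,0,h-x.shape[0],0,0,0)
cv2.imwrite('pics/o4.png',np.hstack([f(a),f(b)]))
E
```

```text
5.65 [0.61168711 0.09428564 0.26759572] [ 1.79963758e+02 -8.60533934e-04 -1.01968155e+02] [-0.09506385 -0.04872939 -4.55612078] [0.06930273 0.13503805 0.02120787]
```

View pics/o4.png

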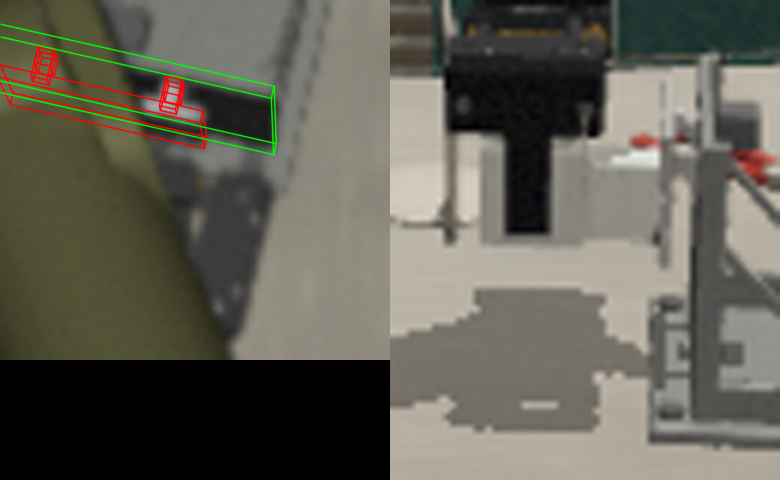

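```bash
python3 - <<'E'
from fit import *
for n,(tx,ty,tz) in dict(top3=(.58399,.09812,.26767),top4=(.61169,.09429,.2676)).items():
    z=np.load(n+'.npz');g=z['p'].astype(float).mean(-1);K,T=z['K'],z['T']
    yaw=np.radians(-12)
    c,s=np.cos(yaw),np.sin(yaw)
    # sample along plate top centre line (x=.067,z=.068)
    ys=np.arange(-.062,-.015,.0015)
    for xo in(.067,.069):
        P=np.array([[tx+c*xo-s*y,ty+s*xo+c*y,tz-.191+.068] for y in ys])
        q=proj(P,K,T).astype(np.float32)
        v=cv2.remap(g.astype(np.float32),q[:,0].reshape(1,-1),q[:,1].reshape(1,-1),cv2.INTER_LINEAR)[0]
        print(n,xo,[(round(1e3*a,1),int(b)) for a,b in zip(ys,v)])
    # panel right end edges: top edge line z=.15
    ys=np.arange(-.095,-.06,.0015)
    P=np.array([[.692+c*.003-s*y,.0763+s*.003+c*y,.148] for y in ys]);P2=P-[.003*c,.003*s*1,.0];P2[:,2]=.10
    for Q in(P,P2):
        q=proj(Q,K,T).astype(np.float32)
        v=cv2.remap(g.astype(np.float32),q[:,0].reshape(1,-1),q[:,1].reshape(1,-1),cv2.INTER_LINEAR)[0]
        print('panel',[(round(1e3*a,1),int(b)) for a,b in zip(ys,v)])
E
```

```text
top3 0.067 [(np.float64(-62.0), 112), (np.float64(-60.5), 110), (np.float64(-59.0), 107), (np.float64(-57.5), 104), (np.float64(-56.0), 101), (np.float64(-54.5), 98), (np.float64(-53.0), 100), (np.float64(-51.5), 103), (np.float64(-50.0), 122), (np.float64(-48.5), 143), (np.float64(-47.0), 148), (np.float64(-45.5), 152), (np.float64(-44.0), 152), (np.float64(-42.5), 147), (np.float64(-41.0), 148), (np.float64(-39.5), 151), (np.float64(-38.0), 154), (np.float64(-36.5), 157), (np.float64(-35.0), 155), (np.float64(-33.5), 154), (np.float64(-32.0), 152), (np.float64(-30.5), 150), (np.float64(-29.0), 150), (np.float64(-27.5), 150), (np.float64(-26.0), 151), (np.float64(-24.5), 152), (np.float64(-23.0), 150), (np.float64(-21.5), 147), (np.float64(-20.0), 141), (np.float64(-18.5), 132), (np.float64(-17.0), 109), (np.float64(-15.5), 86)]
top3 0.069 [(np.float64(-62.0), 110), (np.float64(-60.5), 108), (np.float64(-59.0), 107), (np.float64(-57.5), 107), (np.float64(-56.0), 105), (np.float64(-54.5), 103), (np.float64(-53.0), 104), (np.float64(-51.5), 109), (np.float64(-50.0), 123), (np.float64(
[... 4028 characters left out ...]
, 109), (np.float64(-63.5), 109), (np.float64(-62.0), 110), (np.float64(-60.5), 111)]
panel [(np.float64(-95.0), 121), (np.float64(-93.5), 121), (np.float64(-92.0), 122), (np.float64(-90.5), 123), (np.float64(-89.0), 122), (np.float64(-87.5), 120), (np.float64(-86.0), 115), (np.float64(-84.5), 101), (np.float64(-83.0), 84), (np.float64(-81.5), 61), (np.float64(-80.0), 43), (np.float64(-78.5), 35), (np.float64(-77.0), 29), (np.float64(-75.5), 28), (np.float64(-74.0), 28), (np.float64(-72.5), 27), (np.float64(-71.0), 27), (np.float64(-69.5), 27), (np.float64(-68.0), 28), (np.float64(-66.5), 28), (np.float64(-65.0), 28), (np.float64(-63.5), 28), (np.float64(-62.0), 27), (np.float64(-60.5), 28)]
```

```bash
python3 - <<'E'
from fit import *
z=np.load('top0.npz');g=z['p'].astype(np.float32).mean(-1);K,T=z['K'],z['T']
yaw=np.radians(-12);c,s=np.cos(yaw),np.sin(yaw)
def prof(x,zz,ys):
    P=np.array([[.692+c*x-s*y,.0763+s*x+c*y,zz] for y in ys]);q=proj(P,K,T).astype(np.float32)
    return cv2.remap(g,q[:,0].reshape(1,-1),q[:,1].reshape(1,-1),cv2.INTER_LINEAR)[0]
def show(x,zz,a,b):
    ys=np.arange(a,b,.0015);v=prof(x,zz,ys);print(x,zz,' '.join(f'{1e3*y:.1f}:{int(k)}' for y,k in zip(ys,v)))
for zz in(.06,.08,.10):
    show(0,zz,-.09,-.07);show(0,zz,.07,.09)
for zz in(.129,.135,.14): show(-.004,zz,-.018,.018)
for zz in(.11,.12,.13): show(0,zz,-.045,-.02);show(0,zz,.02,.045)
E
```

```text
0 0.06 -90.0:113 -88.5:114 -87.0:114 -85.5:108 -84.0:97 -82.5:81 -81.0:60 -79.5:44 -78.0:32 -76.5:24 -75.0:25 -73.5:26 -72.0:26 -70.5:26
0 0.06 70.0:22 71.5:25 73.0:27 74.5:32 76.0:36 77.5:50 79.0:67 80.5:86 82.0:109 83.5:120 85.0:126 86.5:130 88.0:130 89.5:131
0 0.08 -90.0:114 -88.5:115 -87.0:114 -85.5:106 -84.0:95 -82.5:78 -81.0:56 -79.5:41 -78.0:29 -76.5:24 -75.0:24 -73.5:24 -72.0:24 -70.5:24
0 0.08 70.0:26 71.5:27 73.0:29 74.5:34 76.0:53 77.5:70 79.0:92 80.5:111 82.0:118 83.5:126 85.0:128 86.5:130 88.0:130 89.5:130
0 0.1 -90.0:115 -88.5:115 -87.0:113 -85.5:103 -84.0:89 -82.5:71 -81.0:50 -79.5:37 -78.0:29 -76.5:26 -75.0:26 -73.5:25 -72.0:24 -70.5:24
0 0.1 70.0:27 71.5:28 73.0:34 74.5:45 76.0:60 77.5:78 79.0:94 80.5:110 82.0:120 83.5:125 85.0:128 86.5:129 88.0:129 89.5:128
-0.004 0.129 -18.0:27 -16.5:25 -15.0:25 -13.5:24 -12.0:31 -10.5:47 -9.0:67 -7.5:91 -6.0:108 -4.5:113 -3.0:114 -1.5:113 0.0:112 1.5:115 3.0:117 4.5:117 6.0:108 7.5:90 9.0:67 10.5:43 12.0:31 13.5:27 15.0:26 16.5:25
-0.004 0.135 -18.0:25 -16.5:24 -15.0:24 -13.5:24 -12.0:38 -10.5:60 -9.0:84 -7.5:111 -6.0:121 -4.5:130
[... 534 characters left out ...]
7.5:55 29.0:60 30.5:60 32.0:60 33.5:57 35.0:54 36.5:46 38.0:38 39.5:31 41.0:25 42.5:24 44.0:23
0 0.12 -45.0:25 -43.5:27 -42.0:32 -40.5:41 -39.0:51 -37.5:57 -36.0:63 -34.5:64 -33.0:64 -31.5:61 -30.0:59 -28.5:52 -27.0:41 -25.5:35 -24.0:30 -22.5:27 -21.0:25
0 0.12 20.0:27 21.5:30 23.0:39 24.5:49 26.0:55 27.5:61 29.0:63 30.5:63 32.0:61 33.5:59 35.0:52 36.5:44 38.0:36 39.5:28 41.0:26 42.5:25 44.0:25
0 0.13 -45.0:32 -43.5:36 -42.0:40 -40.5:46 -39.0:51 -37.5:60 -36.0:69 -34.5:68 -33.0:67 -31.5:63 -30.0:59 -28.5:50 -27.0:40 -25.5:34 -24.0:29 -22.5:29 -21.0:30
0 0.13 20.0:34 21.5:40 23.0:47 24.5:52 26.0:57 27.5:61 29.0:62 30.5:63 32.0:61 33.5:57 35.0:50 36.5:43 38.0:37 39.5:33 41.0:31 42.5:30 44.0:30
```

Emit:
carry_out --pt "-0.0003 -0.0012 0 0 1" --pt "0.0017 -0.0016 0 0 1" --pt "0.0037 -0.002 0 0 1" --pt "0.0056 -0.0024 0 0 1" --pt "0.0056 -0.0024 0 0 1" --pt "0.0056 -0.0024 0 0 1"

```text
time_s: 6.35
tool_pos: [0.6168, 0.092, 0.2675]
tool_rot: [179.9, -0.0, -102.0]
force: [-4.1, 0.5, -3.4]
grip_width: 0.0518
```

```bash
python3 - <<'E'
from ov import *
o=env.get_obs();print(o['time_s'],o['tool_pos'],o['tool_rot'],o['force'],o['wrist_torque'])
snap('side','side5')
cv2.imwrite('pics/o5.png',overlay('side5',[],(295,165,360,245),7))
E
```

```text
6.35 [0.61682069 0.09202648 0.26754001] [ 1.79900969e+02 -3.33129753e-02 -1.01951496e+02] [-4.09755527  0.52228684 -3.36905541] [ 0.08847628  0.77800017 -0.01940525]
```

View pics/o5.png

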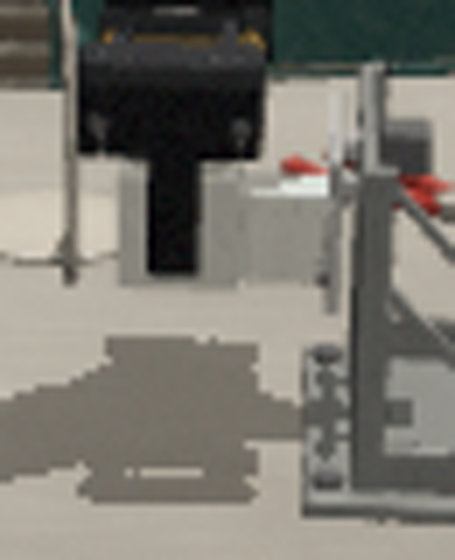

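Emit:
carry_out --pt "0.002 -0.0004 0 0 1" --pt "0.0039 -0.0008 0 0 1" --pt "0.0059 -0.0012 0 0 1" --pt "0.007 -0.0015 0 0 1" --pt "0.0081 -0.0017 0 0 1" --pt "0.0081 -0.0017 0 0 1" --pt "0.0081 -0.0017 0 0 1"

```text
time_s: 7.1
tool_pos: [0.624, 0.0906, 0.2673]
tool_rot: [179.7, -0.1, -101.9]
force: [-10.6, 0.3, -0.7]
grip_width: 0.0521
```

```bash
python3 - <<'E'
from ov import *
o=env.get_obs();t=o['tool_pos'];print(o['time_s'],t,o['tool_rot'],o['force'],o['wrist_torque'],(t[0]-.692)*.978-(t[1]-.0763)*.208,(t[0]-.692)*.208+(t[1]-.0763)*.978)
snap('side','side6')
cv2.imwrite('pics/o6.png',overlay('side6',[],(295,165,360,245),7))
E
```

```text
7.1 [0.624031   0.09057286 0.26733858] [ 1.79720831e+02 -9.70456402e-02 -1.01914828e+02] [-10.6035721    0.2714522   -0.72377511] [0.06952862 1.83498732 0.15875324] -0.06944244117094275 -0.00017869122328097176
```

View pics/o6.png

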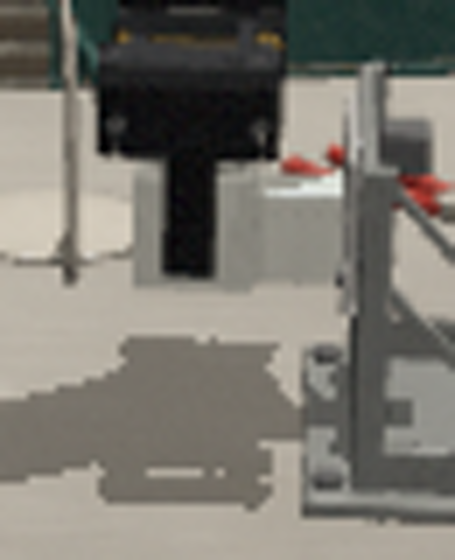

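Emit:
carry_out --pt "0.0005 0 -0.002 0 1" --pt "0.0005 0 -0.004 0 1" --pt "0.0005 0 -0.006 0 1" --pt "0.0005 0 -0.008 0 1" --pt "0.0005 0 -0.008 0 1"

```text
time_s: 7.65
tool_pos: [0.6243, 0.0916, 0.2594]
tool_rot: [179.7, -0.0, -101.8]
force: [-10.7, 1.8, -1.1]
grip_width: 0.0518
```

Emit:
carry_out --pt "0 0 -0.002 0 1" --pt "0 0 -0.004 0 1" --pt "0 0 -0.006 0 1" --pt "0 0 -0.0075 0 1" --pt "0 0 -0.009 0 1" --pt "0 0 -0.0105 0 1" --pt "0 0 -0.0105 0 1"

```text
time_s: 8.35
tool_pos: [0.6243, 0.092, 0.2505]
tool_rot: [179.7, -0.0, -101.9]
force: [-14.9, 1.6, 8.2]
grip_width: 0.0515
```

```bash
python3 - <<'E'
from ov import *
o=env.get_obs();t=o['tool_pos'];print(o['time_s'],t,o['tool_rot'],o['force'],o['wrist_torque'],(t[0]-.692)*.978-(t[1]-.0763)*.208,(t[0]-.692)*.208+(t[1]-.0763)*.978)
snap('side','side7');snap('top','top7')
a=overlay('top7',[],(240,120,310,200),5)
b=overlay('side7',[],(295,165,360,245),6)
h=max(a.shape[0],b.shape[0]);f=lambda x:cv2.copyMakeBorder(x,0,h-x.shape[0],0,0,0)
cv2.imwrite('pics/o7.png',np.hstack([f(a),f(b)]))
E
```

```text
8.35 [0.62434707 0.09198864 0.25047727] [ 1.79727408e+02 -2.80286560e-02 -1.01864632e+02] [-14.92249692   1.63383878   8.19210854] [0.26672679 2.5742203  0.09778847] -0.06942780284671762 0.001271680889782096
```

View pics/o7.png

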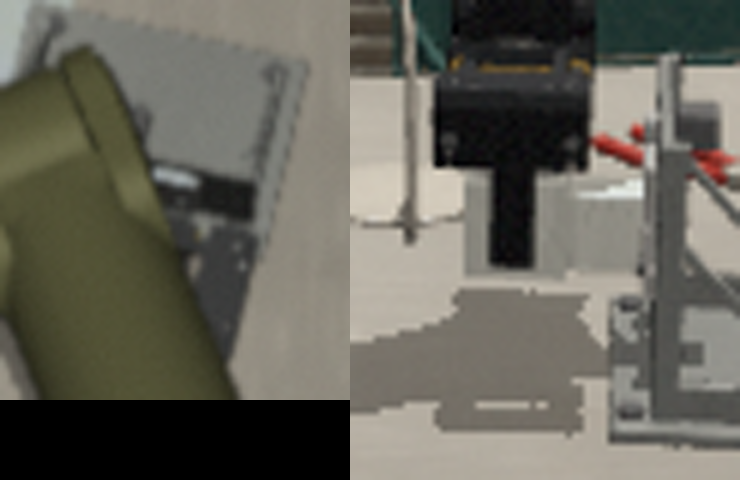

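Emit:
carry_out --pt "-0.0015 0 0 0 1" --pt "-0.0015 0 -0.0015 0 1" --pt "-0.0015 0 -0.003 0 1" --pt "-0.0015 0 -0.003 0 1" --pt "-0.0015 0 -0.003 0 1"

```text
time_s: 8.95
tool_pos: [0.6236, 0.092, 0.2486]
tool_rot: [179.9, 0.0, -101.9]
force: [-13.0, 2.1, 11.1]
grip_width: 0.0519
```

Emit:
carry_out --pt "-0.001 0 0.001 0 1" --pt "-0.001 0 0.001 0 0.0" --pt "-0.001 0 0.001 0 -0.6" --pt "-0.001 0 0.001 0 -1" --pt "-0.001 0 0.001 0 -1" --pt "-0.001 0 0.001 0 -1" --pt "-0.001 0 0.001 0 -1"

```text
time_s: 9.65
tool_pos: [0.6237, 0.0899, 0.2475]
tool_rot: [-180.0, 0.0, -102.0]
force: [-0.5, 0.5, -0.2]
grip_width: 0.0825
```

```bash
python3 - <<'E'
from ov import *
o=env.get_obs();t=o['tool_pos'];print(o['time_s'],t,o['tool_rot'],o['force'],o['wrist_torque'],o['grip_width'])
E
```

```text
9.65 [0.62373899 0.08986709 0.24745145] [-1.79956699e+02  4.98623337e-03 -1.01994509e+02] [-0.50198732  0.5357078  -0.20812126] [ 0.01438713 -0.00924031  0.02307038] 0.0825488168988662
```

Emit:
carry_out --pt "0 0 0.02 0 -1" --pt "0 0 0.05 0 -1" --pt "0 0 0.09 0 -1" --pt "0 0 0.13 0 -1" --pt "-0.226 -0.411 0.13 0 -1" --pt "-0.226 -0.411 0.13 0 -1" --pt "-0.226 -0.411 0.13 0 -1" --pt "-0.226 -0.411 0.13 0 -1" --pt "-0.226 -0.411 0.13 0 -1" --pt "-0.226 -0.411 0.13 0 -1" --pt "-0.226 -0.411 0.13 0 -1" --pt "-0.226 -0.411 0.13 0 -1" --pt "-0.226 -0.411 0.13 0 -1" --pt "-0.226 -0.411 0.13 0 -1" --pt "-0.226 -0.411 0.13 0 -1"

```text
time_s: 11.15
tool_pos: [0.395, -0.3244, 0.3772]
tool_rot: [180.0, -0.1, -102.4]
force: [0.1, 0.2, -0.9]
grip_width: 0.0872
```

```bash
python3 - <<'E'
from ov import *
o=env.get_obs();t=o['tool_pos'];print(o['time_s'],t,o['tool_rot'],o['force'],o['grip_width'])
snap('side','side8');snap('top','top8')
a=overlay('top8',[],(235,120,310,200),5)
b=overlay('side8',[],(300,165,365,245),6)
h=max(a.shape[0],b.shape[0]);f=lambda x:cv2.copyMakeBorder(x,0,h-x.shape[0],0,0,0)
cv2.imwrite('pics/o8.png',np.hstack([f(a),f(b)]))
E
```

```text
11.15 [ 0.39501444 -0.32439236  0.37720278] [ 1.79982442e+02 -7.25398888e-02 -1.02379850e+02] [ 0.07081869  0.18972723 -0.93620142] 0.08720123280826718
```

View pics/o8.png

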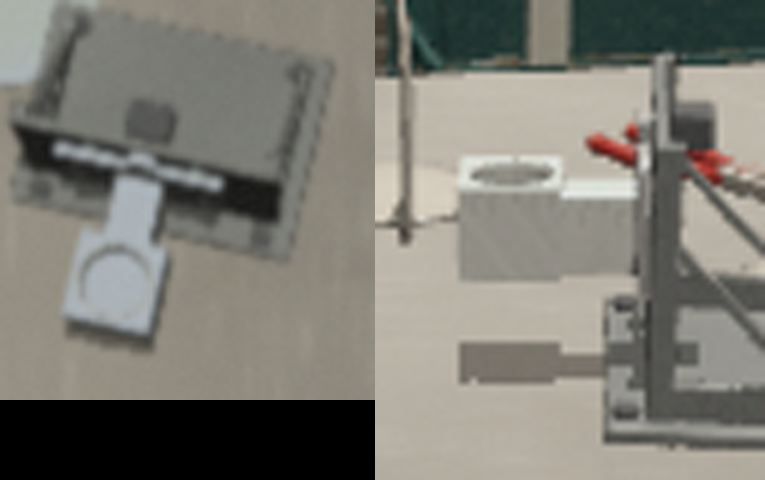

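View pics/top8.png

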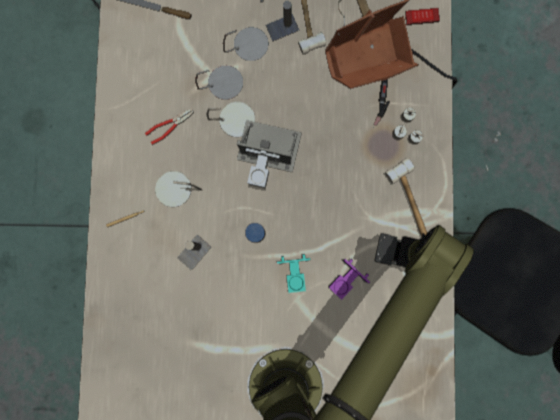

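```bash
cat > hz.py <<'E'
from run1 import *
import sys
top,side=sys.argv[1:3]
# side: z from block silhouette
z=np.load(side+'.npz')
for zz in(.056,.058,.060,.062,.064,.066):
    H=place(HOLD[:2],0,0,0,zz)
    vs=view(side,(308,182,345,222),lambda p,W:(W[...,2]>.03)&(W[...,1]<.2)&(W[...,0]<.8))
    vt=view(top,(240,150,310,192),lambda p,W:(W[...,2]>.035)&(W[...,0]<.66))
    print(zz,'side',fit([(vs[0][:,:29],)+vs[1:3]+((308,182,337,222),)],H,[.624,.091,-.21]))
E
python3 hz.py top8 side8
python3 - <<'E'
from run1 import *
for zz in(.06,.064):
    vt=view('top8',(240,158,290,195),lambda p,W:(W[...,2]>.04)&(W[...,0]<.64))
    f=fit([vt],place(HOLD[:1],0,0,0,zz),[.624,.091,-.21]);print('top block',zz,f)
# heights
for n in('top8','side8'):
    p,W=cloud(n)
    q=W.reshape(-1,3);ex=np.array([.978,-.208]);d=(q[:,:2]-[.692,.0763]);X=d@ex;Y=d@np.array([.208,.978])
    s=(abs(Y)<.02)&(X>-.09)&(X<-.05)&(q[:,2]>.05);print(n,'blockfront/top z',np.median(q[s,2]),s.sum())
    s=(abs(Y)<.01)&(X>-.045)&(X<-.012)&(q[:,2]>.07);print('neck top z',np.median(q[s,2]),s.sum())
    s=(abs(Y)>.014)&(abs(Y)<.05)&(X>-.012)&(X<.001)&(q[:,2]>.115);print('plate top pts',np.sort(q[s,2])[-30:].round(3),s.sum())
    s=(abs(Y)<.007)&(X>-.012)&(X<.012)&(q[:,2]>.115);print('catch pts',np.c_[X[s],Y[s],q[s,2]].round(3))
E
```

```text
0.056 side (array([0.6257, 0.1022]), np.float64(-7.43), np.float64(9.2))
0.058 side (array([0.6247, 0.0969]), np.float64(-8.0), np.float64(8.4))
0.06 side (array([0.6237, 0.0911]), np.float64(-8.19), np.float64(10.7))
0.062 side (array([0.6231, 0.0866]), np.float64(-7.83), np.float64(12.8))
0.064 side (array([0.6223, 0.0818]), np.float64(-8.0), np.float64(15.2))
0.066 side (array([0.6214, 0.0759]), np.float64(-8.08), np.float64(18.0))
top block 0.06 (array([0.6216, 0.0922]), np.float64(-11.81), np.float64(69.5))
top block 0.064 (array([0.6201, 0.0919]), np.float64(-12.58), np.float64(70.6))
top8 blockfront/top z 0.09172903372745533 181
neck top z 0.1016538053670008 73
plate top pts [0.139 0.14  0.141 0.143 0.143 0.144 0.144 0.145 0.145 0.146 0.148 0.148
 0.149 0.15  0.15  0.15  0.15  0.151 0.151 0.152 0.153 0.153 0.153 0.153
 0.153 0.154 0.154 0.154 0.155 0.155] 121
catch pts [[ 0.012  0.005  0.142]
 [ 0.012  0.002  0.147]
 [ 0.012 -0.001  0.149]
 [ 0.008  0.007  0.144]
 [ 0.008  0.004  0.147]
 [ 0.009  0.001  0.145]
 [ 0.008 -0.002  0.151]
 [ 0.01  -0.005  0.147]
 [ 0.004  0.006  0.
[... 614 characters left out ...]
-0.002  0.139]
 [-0.007 -0.005  0.143]
 [-0.008  0.005  0.122]
 [-0.009  0.001  0.13 ]
 [-0.008 -0.002  0.127]
 [-0.007 -0.005  0.128]
 [-0.008 -0.004  0.12 ]]
side8 blockfront/top z 0.10496170069948627 41
neck top z 0.1022238529641881 42
plate top pts [0.116 0.117 0.12  0.12  0.123 0.126 0.129 0.129 0.13  0.13  0.13  0.13
 0.13  0.131 0.131 0.131] 16
catch pts [[ 0.004  0.004  0.153]
 [ 0.007  0.007  0.152]
 [ 0.004 -0.003  0.152]
 [ 0.007 -0.005  0.153]
 [ 0.01   0.005  0.146]
 [ 0.01  -0.006  0.147]
 [-0.005 -0.001  0.142]
 [ 0.001 -0.006  0.143]
 [ 0.001 -0.006  0.14 ]
 [ 0.001 -0.007  0.137]
 [-0.005 -0.006  0.134]
 [ 0.001 -0.007  0.134]
 [-0.005 -0.005  0.13 ]
 [-0.001 -0.002  0.129]]
```

```bash
python3 - <<'E'
from run1 import *
def br(p,W): 
    g=p.mean(-1); return np.clip((g-118)/(150-118),0,1)
z=np.load('top8.npz');
roi=(240,160,285,195)
vt=view('top8',roi,br); m=vt[0]
# only rows of block+neck: render block + neck top faces
TOPF=[box(-.026,.026,-.026,.026,.0499,.05),box(.026,.064,-.014,.014,.0419,.042)]
P=place(HOLD[:2],0,0,0,.06)
# mask region far from plate: 
c,s=np.cos(np.radians(-12)),np.sin(np.radians(-12))
def crop(v,r0):
    u0,v0,u1,v1=v[3];u,w=r0
    return (v[0][w-v0:,:],v[1],v[2],(u0,w,u1,v1))
v2=crop(vt,(0,164))
f=fit([v2],P,[.623,.092,-.2]);print(f)
f2=fit([v2],place(TOPF,0,0,0,.06),[.623,.092,-.2]);print('topfaces',f2)
r=render(place(TOPF,*f2[0],np.radians(f2[1]),.06),*v2[1:])
cv2.imwrite('pics/b8.png',(cv2.resize(np.hstack([v2[0],r,abs(r-v2[0])]),None,fx=5,fy=5,interpolation=0)*255).astype(np.uint8))
# same on original with top0
v0=view('top0',(297,200,342,250),br);
f=fit([v0],[box(-.026,.026,-.026,.026,.0499,.05),box(.026,.064,-.014,.014,.0419,.042),box(.064,.07,-.05,.05,.0679,.068)],[.455,-.112,.3]);print('orig',f)
E
```

```text
(array([0.6299, 0.0961]), np.float64(-11.96), np.float64(522.7))
topfaces (array([0.6234, 0.0935]), np.float64(-12.41), np.float64(541.0))
orig (array([ 0.4571, -0.1131]), np.float64(17.77), np.float64(696.9))
```

View pics/b8.png

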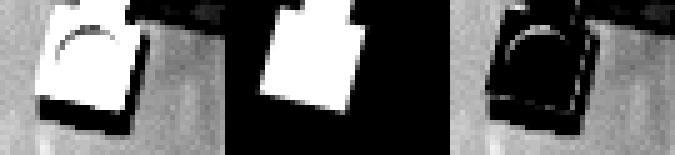

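```bash
python3 - <<'E'
from run1 import *
TOPF=[box(-.026,.026,-.026,.026,.0499,.05),box(.026,.064,-.014,.014,.0419,.042)]
def run(n,roi,parts,x0,z,name):
    for th in (135,142):
        def br(p,W):
            m=(p.mean(-1)>th)&(p[...,0]-p[...,2]<6); m=m.astype(np.uint8)
            m=cv2.morphologyEx(m,cv2.MORPH_CLOSE,np.ones((3,3)))
            nl,l,s,c=cv2.connectedComponentsWithStats(m);m=l==1+s[1:,4].argmax()
            inv=(~m).astype(np.uint8);nl,l,s,c=cv2.connectedComponentsWithStats(inv)
            for i in range(1,nl):
                if s[i,4]<40:m|=l==i
            return m
        v=view(n,roi,br);f=fit([v],place(parts,0,0,0,z),x0);print(n,th,f)
    r=render(place(parts,*f[0],np.radians(f[1]),z),*v[1:])
    return np.hstack([v[0],r,abs(r-v[0])])
a=run('top8',(240,165,285,195),TOPF,[.623,.092,-.2],.06,'')
b=run('top0',(297,217,342,250),TOPF,[.455,-.112,.3],0,'')
cv2.imwrite('pics/b8.png',(cv2.resize(np.vstack([a,b]),None,fx=5,fy=5,interpolation=0)*255).astype(np.uint8))
E
```

```text
top8 135 (array([0.6234, 0.0927]), np.float64(-11.56), np.float64(18.6))
top8 142 (array([0.6235, 0.0928]), np.float64(-11.68), np.float64(18.7))
top0 135 (array([ 0.4533, -0.1136]), np.float64(18.17), np.float64(55.9))
top0 142 (array([ 0.4533, -0.1139]), np.float64(18.3), np.float64(56.9))
```

View pics/b8.png

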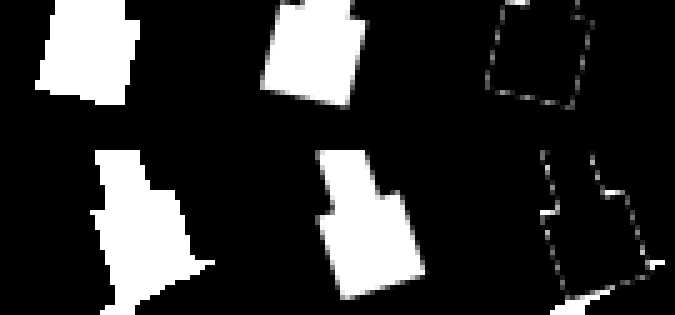

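Both crops show the holder hanging flush in the slots. Top crop (140,158) shows the nose over the plate edge, and the block's top face fits at about (0.6235, 0.0927). Next is the mandrel: settle first, then go down.

Emit:
carry_out --pt "0 0 -0.03 0 -1" --pt "0 0 -0.06 0 -1" --pt "0 0 -0.08 0 -1" --pt "0 0 -0.08 0 -1" --pt "0 0 -0.08 0 -1"

```text
time_s: 11.75
tool_pos: [0.3985, -0.3196, 0.2978]
tool_rot: [-180.0, 0.0, -101.8]
force: [0.2, -0.6, 0.6]
grip_width: 0.0874
```

```bash
python3 - <<'E'
from ov import *
o=env.get_obs();print(o['time_s'],o['tool_pos'],o['tool_rot'],o['force'])
snap('side','side9')
cv2.imwrite('pics/o9.png',overlay('side9',[],(200,215,310,320),7))
E
```

```text
11.75 [ 0.39849656 -0.31964925  0.29777129] [-1.79980630e+02  1.92083674e-02 -1.01814684e+02] [ 0.20738419 -0.58103618  0.60320756]
```

View pics/o9.png

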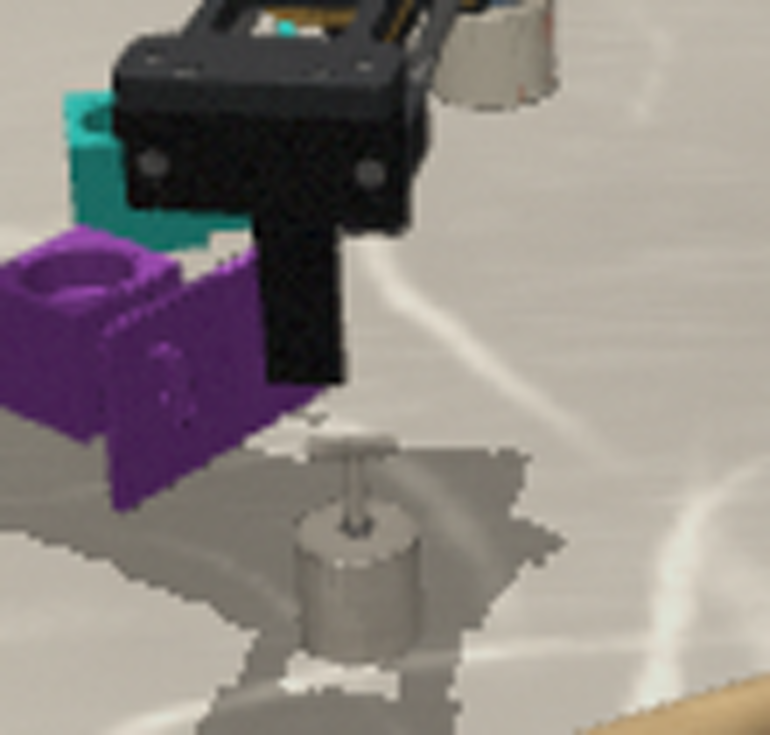

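```bash
python3 - <<'E'
from ov import *
z=np.load('side9.npz')
a=np.radians(-101.8);d=np.array([np.cos(a),np.sin(a),0])
for r in(.0437,.0585):
  for w in (-.0095,.0095):
    P=np.array([[.3985,-.3197,.116]])+r*d+w*np.array([-d[1],d[0],0]);print(r,w,(proj(P,z['K'],z['T'])-[200,215]+.5)*7)
for x in (.3983-.019,.3983+.019):print((proj(np.array([[x,-.321,.037]]),z['K'],z['T'])-[200,215]+.5)*7)
E
```

```text
0.0437 -0.0095 [[279.919557   374.18334353]]
0.0437 0.0095 [[345.28038405 377.44780228]]
0.0585 -0.0095 [[268.09016864 400.06889376]]
0.0585 0.0095 [[334.52706743 403.46499871]]
[[292.70774903 538.1988002 ]]
[[416.3212927 531.2613602]]
```

Emit:
carry_out --pt "0.0004 -0.001 -0.04 0 -1" --pt "0.0004 -0.001 -0.07 0 -1" --pt "0.0004 -0.001 -0.09 0 -1" --pt "0.0004 -0.001 -0.1005 0 -1" --pt "0.0004 -0.001 -0.1005 0 -1" --pt "0.0004 -0.001 -0.1005 0 0" --pt "0.0004 -0.001 -0.1005 0 1" --pt "0.0004 -0.001 -0.1005 0 1" --pt "0.0004 -0.001 -0.1005 0 1" --pt "0.0004 -0.001 -0.1005 0 1" --pt "0.0004 -0.001 -0.1005 0 1" --pt "0.0004 -0.001 -0.1005 0 1" --pt "0.0004 -0.001 -0.1005 0 1" --pt "0.0004 -0.001 -0.1005 0 1" --grip_force 30

```text
time_s: 13.2
tool_pos: [0.3979, -0.3217, 0.1968]
tool_rot: [180.0, 0.0, -102.0]
force: [0.6, 0.2, 1.4]
grip_width: 0.0371
```

```bash
python3 - <<'E'
from ov import *
o=env.get_obs();print(o['time_s'],o['tool_pos'],o['tool_rot'],o['force'],o['grip_width'])
snap('side','side10')
cv2.imwrite('pics/o10.png',overlay('side10',[],(200,215,310,320),7))
E
```

```text
13.2 [ 0.39786519 -0.32168762  0.19679189] [ 1.79986888e+02  1.68686162e-02 -1.01965013e+02] [0.57748471 0.19004888 1.37694407] 0.037051514277666515
```

View pics/o10.png

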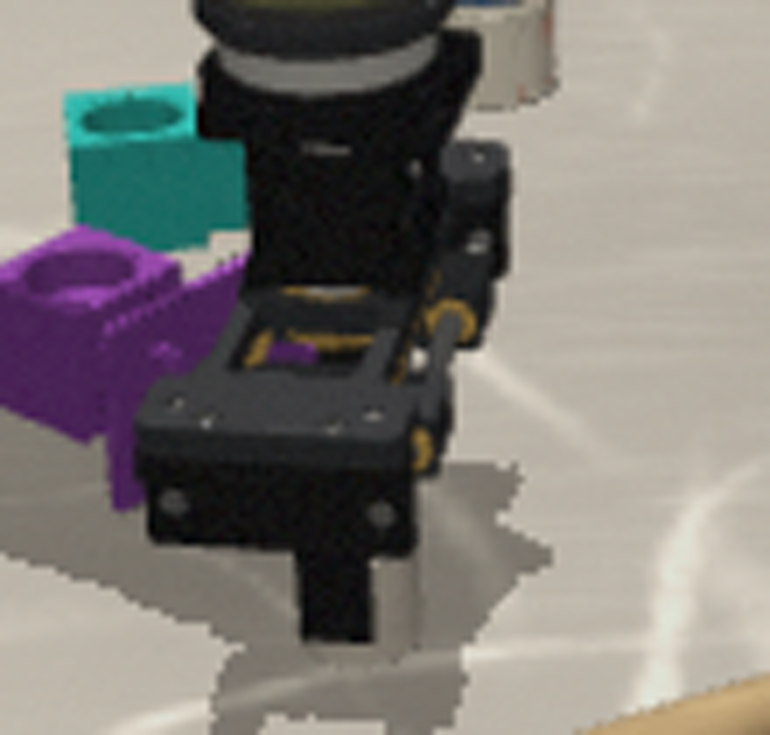

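```bash
python3 - <<'E'
from ov import *
z=np.load('side10.npz')
a=np.radians(-102);d=np.array([np.cos(a),np.sin(a),0]);w_=np.array([-d[1],d[0],0])
t=np.array([.3979,-.3217,0.0])
for r in(.019,.034):
  print(r,[((proj((t+r*d+w*w_+[0,0,.015])[None],z['K'],z['T'])-[200,215]+.5)*7).round(0) for w in (-.0095,.0095)])
for x in (.397,.398,.399):
  P=place([cyl(.019,0,.037)],x,-.3217,0)[0];q=(proj(P,z['K'],z['T'])-[200,215]+.5)*7;b=P[:,2]==0;print(x,q[b].min(0),q[b].max(0),q[~b].max(0))
z0=np.load('side0.npz');g=z0['p'].astype(float).mean(-1)
z1=z['p'].astype(float).mean(-1)
for row in(296,300,304):print(row,g[row,238:266].astype(int),z1[row,238:266].astype(int))
E
```

```text
0.019 [array([[313., 630.]]), array([[374., 634.]])]
0.034 [array([[302., 659.]]), array([[364., 663.]])]
0.397 [294.51846222 604.18942652] [416.46221031 674.28674523] [412.15717976 570.37891246]
0.398 [297.73637552 604.00773186] [419.66193615 674.09242654] [415.40360539 570.18973752]
0.399 [300.95380821 603.82606377] [422.86118546 673.8981374 ] [418.64954053 570.0005918 ]
296 [168 166 168 165 129 102 108 111 114 116 126 125 129 128 120 114 109 114
 109 105  98 100 170 171 170 170 170 171] [114 114 114 111  42  20  13  13  14  12  16  19  20  18  30 100 116 115
 115 108 103  96 115 117 116 115 116 117]
300 [179 182 184 177 147  99 106 111 116 118 120 121 120 119 119 116 116 116
 111 107 100  99 150 170 170 170 170 170] [123 125 127 120  65  12  13  20  13  15  19  16  15  15  29  74 117 116
 113 107 104 100 106 116 116 117 116 117]
304 [172 172 172 173 170  95 106 108 111 114 117 117 116 117 118 112 113 111
 110 106 103  96 111 170 171 171 172 172] [117 117 118 117  91  16  11  17  11  20  18  21  17  16  25  72 113 113
 109 108 104 101 109 116 117 117 117 117]
```

Emit:
carry_out --pt "0 0 0.02 0 1" --pt "0 0 0.05 0 1" --pt "0 0 0.09 0 1" --pt "0.02 0.036 0.13 0 1" --pt "0.045 0.083 0.15 0 1" --pt "0.07 0.129 0.15 0 1" --pt "0.095 0.175 0.15 0 1" --pt "0.12 0.22 0.15 0 1" --pt "0.145 0.266 0.15 0 1" --pt "0.17 0.312 0.15 0 1" --pt "0.19 0.349 0.15 0 1" --pt "0.207 0.38 0.15 0 1" --pt "0.22 0.404 0.15 0 1" --pt "0.2253 0.414 0.15 0 1" --pt "0.2253 0.414 0.15 0 1" --pt "0.2253 0.414 0.15 0 1" --pt "0.2253 0.414 0.15 0 1"

```text
time_s: 14.95
tool_pos: [0.6229, 0.0896, 0.3463]
tool_rot: [180.0, -0.1, -102.1]
force: [-0.2, -0.1, -5.2]
grip_width: 0.0371
```

```bash
python3 - <<'E'
from ov import *
o=env.get_obs();print(o['time_s'],o['tool_pos'],o['tool_rot'],o['force'],o['grip_width'])
snap('side','side11')
cv2.imwrite('pics/o11.png',overlay('side11',[],(295,145,375,235),7))
E
```

```text
14.95 [0.62288165 0.08962153 0.34626222] [ 1.79963722e+02 -1.27482184e-01 -1.02148769e+02] [-0.16599907 -0.12118046 -5.1619027 ] 0.03710048183904367
```

View pics/o11.png

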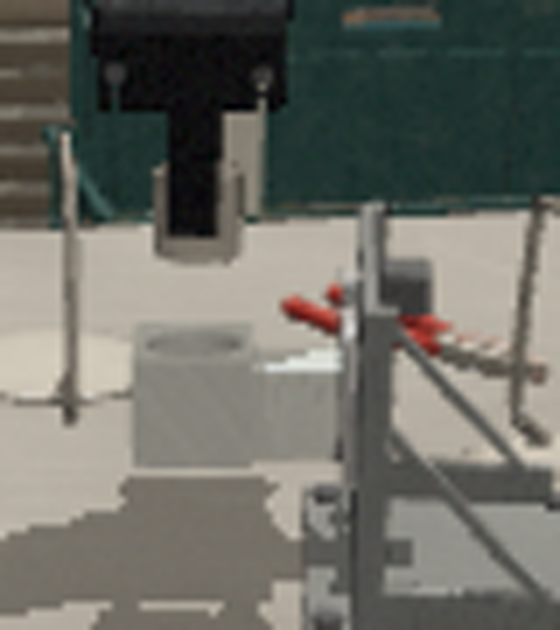

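```bash
python3 - <<'E'
from ov import *
for i in range(4):
    o=env.get_obs();print(o['time_s'],o['tool_pos'].round(4),o['tool_rot'].round(2),o['qpos'].round(3)[:2]);env.read_camera('side')
z=np.load('side11.npz')
# plug predicted in side view given tool
for off in(0,.001):
  P=place([cyl(.019,0,.037)],.6229+off,.0896,0,.1495)[0];q=(proj(P,z['K'],z['T'])-[295,145]+.5)*7;print(q.min(0),q.max(0))
for y in(.0896,.0923):
  P=place([cyl(.02025,.05,.0501)],.6235,y,0,.06)[0];q=(proj(P,z['K'],z['T'])-[295,145]+.5)*7;print('bore',q.min(0),q.max(0))
  B=place(HOLD[:1],.6235,y,np.radians(-12),.06)[0];q=(proj(B,z['K'],z['T'])-[295,145]+.5)*7;print('block',q.min(0),q.max(0))
E
```

```text
15.0 [0.6229 0.0898 0.3465] [ 1.7998e+02 -1.1000e-01 -1.0215e+02] [20.691 22.429]
15.05 [0.623  0.0901 0.3467] [-1.7999e+02 -8.0000e-02 -1.0213e+02] [20.685 22.423]
15.1 [0.623  0.0905 0.3469] [-1.7999e+02 -6.0000e-02 -1.0210e+02] [20.67  22.424]
15.15 [0.623  0.0908 0.347 ] [-1.7997e+02 -4.0000e-02 -1.0207e+02] [20.651 22.429]
[150.43045805 161.50098252] [240.29422756 269.00777086]
[152.71660481 161.41773124] [242.61185256 268.91713868]
bore [147.8346669  327.41831866] [240.47216258 357.42752882]
block [129.68039741 321.91596656] [255.1728766  472.39667918]
bore [146.89488123 325.49470999] [239.34190865 355.38490765]
block [128.77173058 320.01584697] [254.03523641 470.13762987]
```

Emit:
carry_out --pt "0 0 -0.01 0 1" --pt "0 0 -0.02 0 1" --pt "0 0 -0.028 0 1" --pt "0 0 -0.028 0 1" --pt "0 0 -0.028 0 1" --pt "0 0 -0.028 0 1" --pt "0 0 -0.028 0 1" --pt "0 0 -0.028 0 1" --pt "0 0 -0.028 0 1" --pt "0 0 -0.028 0 1"

```text
time_s: 16.2
tool_pos: [0.6231, 0.0921, 0.3189]
tool_rot: [-180.0, -0.0, -102.0]
force: [0.4, -0.5, -4.2]
grip_width: 0.0375
```

```bash
python3 - <<'E'
from ov import *
for i in range(2):
    o=env.get_obs();print(o['time_s'],o['tool_pos'].round(4),o['tool_rot'].round(2),o['force'].round(1))
    snap('side','side12') if i==0 else snap('top','top12')
cv2.imwrite('pics/o12.png',np.hstack([overlay('side12',[],(305,155,365,225),6),overlay('top12',[],(235,135,300,205),6)]))
E
```

```text
16.2 [0.6231 0.0921 0.3189] [-179.99   -0.   -101.97] [ 0.4 -0.5 -4.2]
16.25 [0.6231 0.0921 0.3189] [-179.99   -0.   -101.97] [-0.6 -0.6 -4.3]
```

View pics/o12.png

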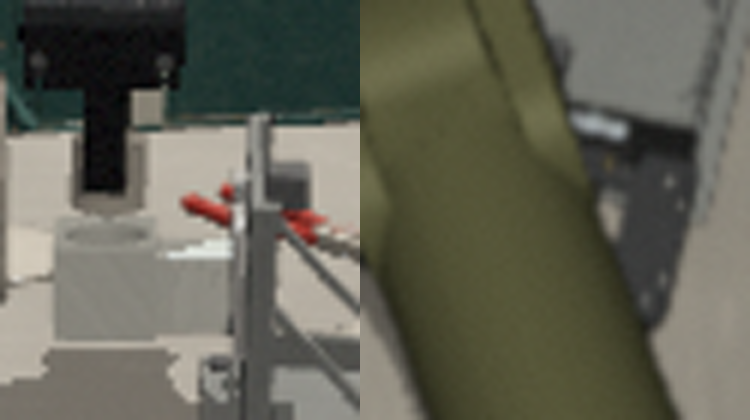

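Emit:
carry_out --pt "0 0 -0.006 0 1" --pt "0 0 -0.01 0 1" --pt "0 0 -0.013 0 1" --pt "0 0 -0.015 0 1" --pt "0 0 -0.017 0 1" --pt "0 0 -0.017 0 1" --pt "0 0 -0.017 0 1"

```text
time_s: 17.0
tool_pos: [0.6231, 0.0922, 0.3018]
tool_rot: [-180.0, -0.0, -102.0]
force: [-0.4, 0.9, -5.5]
grip_width: 0.0376
```

Emit:
carry_out --pt "0 0 -0.002 0 1" --pt "0 0 -0.004 0 1" --pt "0 0 -0.006 0 1" --pt "0 0 -0.0075 0 1" --pt "0 0 -0.0075 0 1" --pt "0 0 -0.0075 0 1" --pt "0 0 -0.0075 0 1"

```text
time_s: 17.7
tool_pos: [0.6231, 0.0922, 0.2944]
tool_rot: [-180.0, -0.0, -102.0]
force: [0.1, 0.4, -4.5]
grip_width: 0.037
```

Emit:
carry_out --pt "0 0 0 0 0.3" --pt "0 0 0 0 0.1" --pt "0 0 0 0 0" --pt "0 0 0 0 -0.3" --pt "0 0 0 0 -0.6" --pt "0 0 0 0 -1" --pt "0 0 0 0 -1" --pt "0 0 0 0 -1" --pt "0 0 0 0 -1"

```text
time_s: 18.6
tool_pos: [0.6231, 0.0921, 0.2943]
tool_rot: [180.0, -0.0, -102.0]
force: [-0.2, -0.8, 0.3]
grip_width: 0.0822
```

```bash
python3 - <<'E'
from ov import *
o=env.get_obs();print(o['time_s'],o['tool_pos'].round(4),o['grip_width'],o['force'].round(1))
snap('side','side13')
cv2.imwrite('pics/o13.png',overlay('side13',[],(305,155,365,225),8))
E
```

```text
18.6 [0.6231 0.0921 0.2943] 0.08223641156863938 [-0.2 -0.8  0.3]
```

View pics/o13.png

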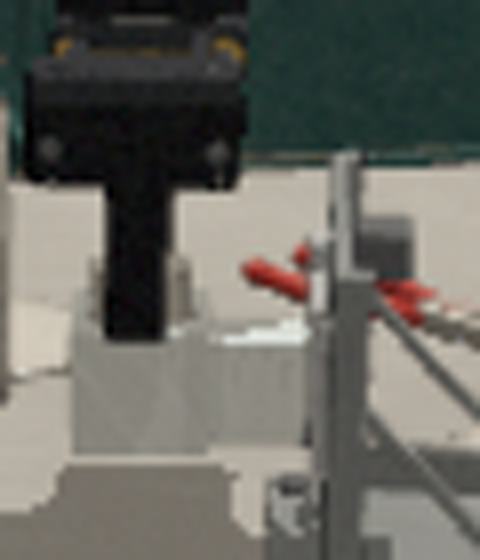

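The jaws are open, with the plug standing in the block between the fingers. I'll retreat straight up, move away and check.

Emit:
carry_out --pt "0 0 0.01 0 -1" --pt "0 0 0.03 0 -1" --pt "0 0 0.06 0 -1" --pt "0 0 0.1 0 -1" --pt "-0.02 -0.04 0.1 0 -1" --pt "-0.045 -0.085 0.1 0 -1" --pt "-0.07 -0.13 0.1 0 -1" --pt "-0.09 -0.17 0.1 0 -1" --pt "-0.11 -0.21 0.1 0 -1" --pt "-0.13 -0.25 0.1 0 -1" --pt "-0.14 -0.28 0.1 0 -1" --pt "-0.14 -0.28 0.1 0 -1" --pt "-0.14 -0.28 0.1 0 -1" --pt "-0.14 -0.28 0.1 0 -1" --pt "-0.14 -0.28 0.1 0 -1"

```text
time_s: 20.15
tool_pos: [0.4838, -0.1862, 0.3946]
tool_rot: [-180.0, 0.0, -101.8]
force: [0.1, -0.9, -0.8]
grip_width: 0.0868
```

```bash
python3 - <<'E'
from ov import *
o=env.get_obs();print(o['time_s'],o['tool_pos'].round(4),o['grip_width'],o['force'].round(1))
snap('side','side14');snap('top','top14')
y=np.radians(-12);Hx=(.6235,.0927)
M=place([box(-.0001,.0001,-.017,.017,.0689,.069),box(-.019,.019,-.019,.019,.0369,.037)],*Hx,y,.092)
cv2.imwrite('pics/o14.png',np.hstack([overlay('side14',[],(305,155,365,225),6),overlay('top14',[],(235,135,300,205),6)]))
p,W=cloud('top14');q=W.reshape(-1,3)
r=np.hypot(q[:,0]-.6235,q[:,1]-.0927)
s=(r<.016)&(q[:,2]>.12);print('z of plug top',np.median(q[s&(q[:,2]<.14),2]),np.sort(q[s,2])[::3].round(3))
from run1 import *
v=view('top14',(245,165,280,200),lambda p,W:(W[...,2]>.117)&(W[...,0]<.66))
TP=[cyl(.019,.0,.037),box(-.0032,.0032,-.0032,.0032,.037,.066),box(-.017,.017,-.0032,.0032,.0626,.069)]
print(fit([v],place(clip(TP,.025),0,0,0,.092),[.6235,.0927,.5]))
for sh in(.088,.092,.096,.100):
    vs=view('side14',(308,165,340,196),lambda p,W:(W[...,2]>.117)&(W[...,0]<.66)&(W[...,1]<.2))
    print(sh,fit([vs],[P+[0,0,sh] for P in clip(TP,.117-sh)],[.6235,.0927,.5]))
E
```

```text
20.15 [ 0.4838 -0.1862  0.3946] 0.08675269532925027 [ 0.1 -0.9 -0.8]
z of plug top 0.12623308393404986 [0.12  0.122 0.123 0.123 0.124 0.124 0.124 0.125 0.125 0.125 0.125 0.126
 0.126 0.127 0.127 0.127 0.128 0.128 0.128 0.128 0.129 0.13  0.131 0.132
 0.134 0.155 0.156 0.156 0.158 0.159 0.161 0.164]
(array([0.6223, 0.0924]), np.float64(36.11), np.float64(12.6))
0.088 (array([0.625 , 0.0987]), np.float64(28.74), np.float64(31.1))
0.092 (array([0.6245, 0.092 ]), np.float64(26.64), np.float64(28.3))
0.096 (array([0.6218, 0.0819]), np.float64(34.44), np.float64(44.3))
0.1 (array([0.6196, 0.0674]), np.float64(41.09), np.float64(63.4))
```

View pics/o14.png

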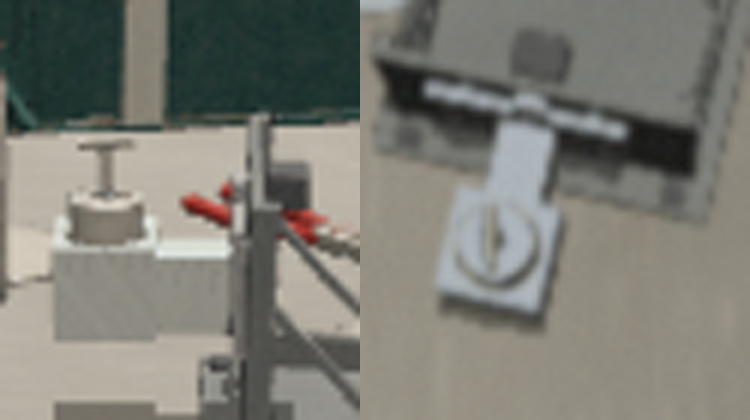

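The plug sits level in the bore, with only its upper half standing out (side crop (105,215)). The T pin is upright, and the catch nose shows over the plate edge at top crop (530,100). I'll do one last check on the bystanders and the catch, then hand in.

```bash
python3 - <<'E'
from h import *
a=np.load('top0.npz')['p'].astype(int);b=np.load('top14.npz')['p'].astype(int)
d=abs(a-b).sum(-1)
for n,(u0,v0,u1,v1) in dict(jar=(242,220,268,246),bar=(175,232,215,272),disc=(152,168,206,210),hammer=(384,155,435,252)).items():
    print(n,(d[v0:v1,u0:u1]>70).sum())
p,W=cloud('top14');q=W.reshape(-1,3);e=q[:,:2]-[.692,.0763];X=e@[.978,-.208];Y=e@[.208,.978]
s=(abs(Y+.001)<.006)&(X<-.0035)&(X>-.010)&(q[:,2]>.132);print('catch pts',np.c_[X,Y,q[:,2]][s].round(3))
s=(abs(Y)>.012)&(abs(Y)<.025)&(X<-.0035)&(X>-.010)&(q[:,2]>.132);print('off-catch',np.c_[X,Y,q[:,2]][s].round(3))
env.sign_off()
E
```

```text
jar 0
bar 0
disc 0
hammer 938
catch pts [[-0.005  0.004  0.137]
 [-0.005  0.001  0.141]
 [-0.004 -0.001  0.139]
 [-0.008  0.004  0.136]
 [-0.008  0.001  0.14 ]
 [-0.007 -0.002  0.14 ]
 [-0.007 -0.005  0.142]]
off-catch [[-0.005  0.023  0.132]
 [-0.005  0.02   0.134]
 [-0.009  0.024  0.136]
 [-0.004 -0.022  0.133]]
the job is handed in; nothing more can be done
```

View pics/top14.png

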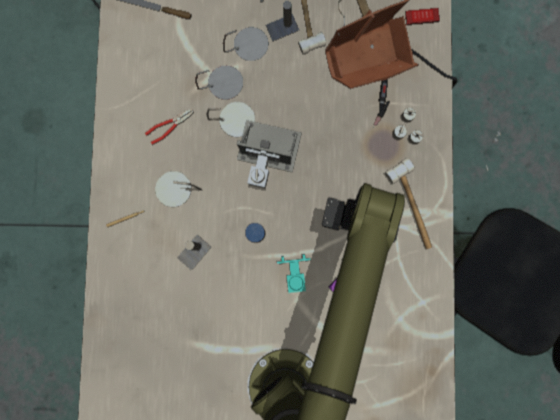

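The job is handed in at about 20 s of the 67 s allowed, and sign-off gave no verdict. The grey holder hangs in both slots with the catch out over its plate, and the mandrel stands seated in its bore.

**What I did:** I gripped the holder's block and put the tabs through the slots. I pushed it down until it stopped, with about 12 N holding it up, and let go. I then took the lone front mandrel, lowered it about 15 mm into the bore without feeling contact, and released it to drop the last few millimetres. Last, I moved the arm well away.

**Last checks:**
- **Holder:** the neck top measured 0.102 m, which is right for home. The top-camera fit of the block put it at (0.6235, 0.0927), yaw about -12°, in line with the panel.
- **Catch:** depth points stood 4–8 mm in front of the panel at 0.136–0.142 m height, above the plate's top edge.
- **Mandrel:** the plug fit is about 1 mm from the bore centre. The side view fits best at the fully-down height, and the plug looks upright.
- **Bystanders:** the jar, bar and disc show no change in the top image.

**Disagreements:**
- **Plug height:** the depth reading of the plug top was 0.126 m where 0.129 m was expected. I put that down to depth noise of about 3 mm.
- **Side camera:** its position and yaw fits differed from the top camera's by 1–5 mm and 2–4°. I relied on the top camera and on contact.
- **Hammer:** the pixel check flagged a change there (938 pixels), because the arm covers part of that window. In the final picture its head and handle are at the same pixels as at the start, (400,170) to (428,248).

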